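Set up and load the wheel counting board

ROBOT

A 6-joint arm with a two-finger parallel gripper is mounted at the origin on the work surface. World frame = base frame: x ahead of the robot, y to its left, z up, the work surface at z = 0. Lengths are in mm, angles in rad, forces in N, time in s.
With the tool pointing down it reaches from about 350 to 975 mm from the base axis. Payload 7.1 kg.
Tool frame: the origin (TCP) lies at the centre of the arm's flange, where the gripper is bolted on; the fingertips stand 182 mm ahead of it and the grasp point (between the pads) lies 163 mm ahead of it; z points along the fingers, y is the line along which they close (so a half turn about z gives the same grasp; the last joint's range is limited). The gripper opens to 88 mm and grips with 3 to 60 N. Pads are 20 mm wide; open, the fingers measure 115 mm over their backs; the gripper's body (75 mm by 178 mm) begins 61 mm behind the grasp point.
Start: joints at [-1.223, 0.423, 1.63, -0, 1.089, -0.019], TCP at [224.161, -583.402, 404.675] pointing down, gripper open.
Joint ranges: [-3, 3], [-0.9, 2.11], [0.09, 2.58], [-1.31, 4.45], [0.11, 2.69], [-2.54, 2.54]. Speed limits (rad/s): [2.39, 2.39, 3.01, 3.14, 3.14, 3.14].

INTERFACE

Orientations are given as a rotation vector (axis times angle).
In Python, from workcell import readout, get_image, ctrl gives the robot as it stands.
- The arm moves only by the tool step_arm, never from a script. Its argument "targets" is a list that holds one entry, the list of rows, each a list of 7 numbers: the shift along the world's x, y, z as a fraction of full scale, then the turn, a rotation vector about the world's x, y, z as a fraction of full scale, then the opening, from 0 (shut) to 1 (fully open). In form: [[[dx, dy, dz, wx, wy, wz, claw], ...]]. A call has exactly 5 rows; each row shifts and turns the commanded pose from where the row before left it; what a row does not reach is not made up. Full scale, the value 1, is 0.05 m for a shift and 4 degrees for a turn. A row lasts 1/8 s, in which the tool goes at most 62.5 mm and 10.7 degrees, less where a joint would pass 70% of its speed; a pose out of reach is approached as far as the arm can. A call with a number of a shift or a turn outside -1 to 1 is refused whole. A call with a gripper value outside its range is refused whole. The fingers move at their own pace and stop on an object; the grip force is fixed at half the most. Time passes only in rows, so rows that do not move let the fingers close, or fill a call up. It gives the time, the measured TCP pose, the force, the opening and the grip force at its end, in the units of the state.
- readout.get_obs(): the state, without advancing time (a new reading comes with each control period).
- get_image(name): name is "scene" or "top"; returns a dict with "pixels" (400x640x3 uint8, red, green, blue), "intrinsics" (3x3 intrinsics, pixels), "extrinsics" (4x4, takes a point from world to camera coordinates). Camera axes: x right, y down, z forward; pixel columns grow to the right and rows downward; lengths in mm; the calibration is good to about 2 mm. A picture is of the moment at which its call begins. There is no depth.
- ctrl.close_job(): hands the job in; it is judged then, once.
The state is a dict: "t": time; "qpos": joint angles; "qvel": joint speeds; "joint_torque": joint torques, N m; "ee_pos": TCP position; "orientation": TCP orientation; "ft_force": force on the tool from outside, world axes, zero at the start; "moment": the same for the moment, N m; "width": finger opening in mm; "grasp_force": force on a finger pad.
Only numpy, scipy, OpenCV 4.12 (cv2) and the standard library are available. Lean on these libraries where they do the work, as an engineer would, in place of code of your own. Each camera call takes 0.05 s, during which the arm holds its last target. There are 200 camera calls.

TASK

The cover plate of the counting board hangs askew on its one fitted bolt: push the drift pin right in at the corner diagonally opposite that bolt to draw the holes in line, and leave it there while you fit bolts fully in the other two corners. Then put the pin back in the stand and fit the last bolt in its place. Push the shutter fully home, load one wheel flat into every open pocket, leave the grey blanking plugs in theirs, and do not disturb the tape and the toy car beyond the board.

Things in the scene. Friction and masses are not known exactly. Their poses are not given: they have to be found in the camera images.
- board: counting board: fixed beech block 96 x 264 x 46 mm (x, y, z), an open 48 x 208 mm slot along its middle. Origin under its centre, on the table. Pockets 0 to 4 at x = 0, y = -85, -42.5, 0, 42.5, 85 mm. 13 mm through bolt holes: hole 0 (-34,-116) mm with a bolt already loosely in, 1 (-34,116), 2 (34,116), 3 (34,-116). The shutter grip is on its -x side, towards the robot
- plate: loose plywood cover plate 96 x 264 x 10 mm, 0.19 kg, flat on the board (top at 56 mm), with 13 mm bolt holes and 37.5 mm round pockets to match it. Held by the loose bolt in hole 0 and swung askew about it by 0.012 to 0.024 rad, so hole 2 starts 3 to 6 mm off; it slides at 1 to 2 N. Origin: axis of its hole 0, underside; x, y as the board's when true
- board_hole2 (a point): point of the board on the axis of its hole 2, 56 mm above the table, level with the top of the cover plate: origins of fitted bolts and pin come to 56 mm
- plate_hole2 (a point): centre of the cover plate's own hole 2, at its top face; belongs over board_hole2
- shutter (a joint): shutter travel, m: 0 = pulled out (pockets have no floor, a wheel falls through), 0.050 = home at its end stop under all pockets, its top then 42 mm above the table: wheels rest on it and stand 10 mm proud of the plate. It moves along the board's +x with 2 N of friction and stays where left; starts at 0 to 0.02
- shutter_grip (a point): top centre of the shutter's upright wooden grip, 14 mm (board x) by 26 mm (board y), 74 mm above the table and 30 mm high above a low cross bar; when home its centre is 76 mm from the board's centre on the -x side, 28 mm in front of the board
- bolt0: thumb bolt already in hole 0, 0.06 kg: 10 mm shank reaching 40 mm below the head with a pointed end, round head 22 mm across, 14 mm high. Origin on the axis at the head's underside, z up along the bolt. It just drops in (nuts come later)
- bolt1: loose thumb bolt, same as bolt0, standing head up in the stand at the start
- bolt2: loose thumb bolt, same as bolt0, standing head up in the stand at the start
- bolt3: loose thumb bolt, same as bolt0, standing head up in the stand at the start
- pin: steel drift pin, 0.11 kg, upright in the stand. Origin on the axis at the underside of its collar (22 mm across, 5 mm high), z up. Below: 12 mm shank, straight for 30 mm, then tapering over 24 mm to a 3 mm point (54 mm in all). Above the collar: round handle 16 mm across, top 42 mm above the origin. Fully in, the collar rests on the plate
- stand: fixed wooden stand 52 x 176 x 58 mm (x, y, z) with four 13 mm holes through it in a row at y = -66, -22, +22, +66 mm (x = 0), bolts and pin in any order; origin under its centre, its top 58 mm above the table
- plug0: grey blanking plug lying in the cover plate's pocket 0 (absent = that pocket is open): flat cap 41 mm across and 4 mm high with a 7 mm spigot below; origin on the axis at the cap's underside
- plug1: grey blanking plug lying in the cover plate's pocket 1 (absent = that pocket is open): flat cap 41 mm across and 4 mm high with a 7 mm spigot below; origin on the axis at the cap's underside
- plug2: grey blanking plug lying in the cover plate's pocket 2 (absent = that pocket is open): flat cap 41 mm across and 4 mm high with a 7 mm spigot below; origin on the axis at the cap's underside
- plug3: grey blanking plug lying in the cover plate's pocket 3 (absent = that pocket is open): flat cap 41 mm across and 4 mm high with a 7 mm spigot below; origin on the axis at the cap's underside
- plug4: grey blanking plug lying in the cover plate's pocket 4 (absent = that pocket is open): flat cap 41 mm across and 4 mm high with a 7 mm spigot below; origin on the axis at the cap's underside
- wheel0: loose wooden toy wheel, a solid disc 34 mm across and 24 mm high, 22 g, lying flat on a fixed cork mat 3 mm thick; origin at the centre of its underside
- wheel1: loose wooden toy wheel, a solid disc 34 mm across and 24 mm high, 22 g, lying flat on a fixed cork mat 3 mm thick; origin at the centre of its underside
- wheel2: loose wooden toy wheel, a solid disc 34 mm across and 24 mm high, 22 g, lying flat on a fixed cork mat 3 mm thick; origin at the centre of its underside
- wheel3: loose wooden toy wheel, a solid disc 34 mm across and 24 mm high, 22 g, lying flat on a fixed cork mat 3 mm thick; origin at the centre of its underside
- wheel4: loose wooden toy wheel, a solid disc 34 mm across and 24 mm high, 22 g, lying flat on a fixed cork mat 3 mm thick; origin at the centre of its underside
- tape: bystander: roll of clear tape, 84 mm across, lying beyond the board
- toy_car: bystander: wooden toy car body 52 x 120 mm, standing beyond the board

How it is judged (in metres and radians):
On the way, in this order (a step that is already met when the one before it is completed fails the run):
1. the drift pin is fully in at hole 2, through plate and board, with the holes in line, and no further bolt is in yet (x of pin in the frame of board between 0.028 and 0.04 m and y of pin in the frame of board between 0.11 and 0.122 m and z of pin in the frame of board between 0.053 and 0.059 m and horizontal distance between plate_hole2 and board_hole2 below 0.003 m and not (x of bolt1 in the frame of board between -0.045 and 0.045 m and y of bolt1 in the frame of board between -0.13 and 0.13 m and z of bolt1 in the frame of board between 0.053 and 0.059 m and angle between bolt1's own z axis and vertical below 0.2 rad) and not (x of bolt2 in the frame of board between -0.045 and 0.045 m and y of bolt2 in the frame of board between -0.13 and 0.13 m and z of bolt2 in the frame of board between 0.053 and 0.059 m and angle between bolt2's own z axis and vertical below 0.2 rad) and not (x of bolt3 in the frame of board between -0.045 and 0.045 m and y of bolt3 in the frame of board between -0.13 and 0.13 m and z of bolt3 in the frame of board between 0.053 and 0.059 m and angle between bolt3's own z axis and vertical below 0.2 rad)), for 0.2 s.
2. two further bolts are fully in while the drift pin is still in (x of pin in the frame of board between 0.028 and 0.04 m and y of pin in the frame of board between 0.11 and 0.122 m and z of pin in the frame of board between 0.053 and 0.059 m and horizontal distance between plate_hole2 and board_hole2 below 0.003 m and (((x of bolt1 in the frame of board between -0.045 and 0.045 m and y of bolt1 in the frame of board between -0.13 and 0.13 m and z of bolt1 in the frame of board between 0.053 and 0.059 m and angle between bolt1's own z axis and vertical below 0.2 rad) and (x of bolt2 in the frame of board between -0.045 and 0.045 m and y of bolt2 in the frame of board between -0.13 and 0.13 m and z of bolt2 in the frame of board between 0.053 and 0.059 m and angle between bolt2's own z axis and vertical below 0.2 rad)) or ((x of bolt1 in the frame of board between -0.045 and 0.045 m and y of bolt1 in the frame of board between -0.13 and 0.13 m and z of bolt1 in the frame of board between 0.053 and 0.059 m and angle between bolt1's own z axis and vertical below 0.2 rad) and (x of bolt3 in the frame of board between -0.045 and 0.045 m and y of bolt3 in the frame of board between -0.13 and 0.13 m and z of bolt3 in the frame of board between 0.053 and 0.059 m and angle between bolt3's own z axis and vertical below 0.2 rad)) or ((x of bolt2 in the frame of board between -0.045 and 0.045 m and y of bolt2 in the frame of board between -0.13 and 0.13 m and z of bolt2 in the frame of board between 0.053 and 0.059 m and angle between bolt2's own z axis and vertical below 0.2 rad) and (x of bolt3 in the frame of board between -0.045 and 0.045 m and y of bolt3 in the frame of board between -0.13 and 0.13 m and z of bolt3 in the frame of board between 0.053 and 0.059 m and angle between bolt3's own z axis and vertical below 0.2 rad)))), for 0.2 s.
At the end, for the whole second after the job is handed in: All four bolts upright and fully in their holes (head within 3 mm of the plate), shutter home (over 47 of 50 mm), a resting wheel on the shutter in every pocket without a plug (within 6 mm along the row, 3 mm in height), plugs down in the plate (3 mm), the drift pin fully in the stand (3 mm) (x of bolt0 in the frame of board between -0.045 and 0.045 m and y of bolt0 in the frame of board between -0.13 and 0.13 m and z of bolt0 in the frame of board between 0.053 and 0.059 m and angle between each of bolt0, bolt1, bolt2, bolt3, pin's own z axis and vertical below 0.2 rad and x of bolt1 in the frame of board between -0.045 and 0.045 m and y of bolt1 in the frame of board between -0.13 and 0.13 m and z of bolt1 in the frame of board between 0.053 and 0.059 m and x of bolt2 in the frame of board between -0.045 and 0.045 m and y of bolt2 in the frame of board between -0.13 and 0.13 m and z of bolt2 in the frame of board between 0.053 and 0.059 m and x of bolt3 in the frame of board between -0.045 and 0.045 m and y of bolt3 in the frame of board between -0.13 and 0.13 m and z of bolt3 in the frame of board between 0.053 and 0.059 m and value of joint shutter above 0.047 m and ((y of wheel0 in the frame of board between -0.091 and -0.079 m and z of wheel0 in the frame of board between 0.039 and 0.045 m) or (y of wheel1 in the frame of board between -0.091 and -0.079 m and z of wheel1 in the frame of board between 0.039 and 0.045 m) or (y of wheel2 in the frame of board between -0.091 and -0.079 m and z of wheel2 in the frame of board between 0.039 and 0.045 m) or (y of wheel3 in the frame of board between -0.091 and -0.079 m and z of wheel3 in the frame of board between 0.039 and 0.045 m) or (y of wheel4 in the frame of board between -0.091 and -0.079 m and z of wheel4 in the frame of board between 0.039 and 0.045 m) or z of plug0 in the frame of plate between 0.007 and 0.013 m) and ((y of wheel0 in the frame of board between -0.0485 and -0.0365 m and z of wheel0 in the frame of board between 0.039 and 0.045 m) or (y of wheel1 in the frame of board between -0.0485 and -0.0365 m and z of wheel1 in the frame of board between 0.039 and 0.045 m) or (y of wheel2 in the frame of board between -0.0485 and -0.0365 m and z of wheel2 in the frame of board between 0.039 and 0.045 m) or (y of wheel3 in the frame of board between -0.0485 and -0.0365 m and z of wheel3 in the frame of board between 0.039 and 0.045 m) or (y of wheel4 in the frame of board between -0.0485 and -0.0365 m and z of wheel4 in the frame of board between 0.039 and 0.045 m) or z of plug1 in the frame of plate between 0.007 and 0.013 m) and ((y of wheel0 in the frame of board between -0.006 and 0.006 m and z of wheel0 in the frame of board between 0.039 and 0.045 m) or (y of wheel1 in the frame of board between -0.006 and 0.006 m and z of wheel1 in the frame of board between 0.039 and 0.045 m) or (y of wheel2 in the frame of board between -0.006 and 0.006 m and z of wheel2 in the frame of board between 0.039 and 0.045 m) or (y of wheel3 in the frame of board between -0.006 and 0.006 m and z of wheel3 in the frame of board between 0.039 and 0.045 m) or (y of wheel4 in the frame of board between -0.006 and 0.006 m and z of wheel4 in the frame of board between 0.039 and 0.045 m) or z of plug2 in the frame of plate between 0.007 and 0.013 m) and ((y of wheel0 in the frame of board between 0.0365 and 0.0485 m and z of wheel0 in the frame of board between 0.039 and 0.045 m) or (y of wheel1 in the frame of board between 0.0365 and 0.0485 m and z of wheel1 in the frame of board between 0.039 and 0.045 m) or (y of wheel2 in the frame of board between 0.0365 and 0.0485 m and z of wheel2 in the frame of board between 0.039 and 0.045 m) or (y of wheel3 in the frame of board between 0.0365 and 0.0485 m and z of wheel3 in the frame of board between 0.039 and 0.045 m) or (y of wheel4 in the frame of board between 0.0365 and 0.0485 m and z of wheel4 in the frame of board between 0.039 and 0.045 m) or z of plug3 in the frame of plate between 0.007 and 0.013 m) and ((y of wheel0 in the frame of board between 0.079 and 0.091 m and z of wheel0 in the frame of board between 0.039 and 0.045 m) or (y of wheel1 in the frame of board between 0.079 and 0.091 m and z of wheel1 in the frame of board between 0.039 and 0.045 m) or (y of wheel2 in the frame of board between 0.079 and 0.091 m and z of wheel2 in the frame of board between 0.039 and 0.045 m) or (y of wheel3 in the frame of board between 0.079 and 0.091 m and z of wheel3 in the frame of board between 0.039 and 0.045 m) or (y of wheel4 in the frame of board between 0.079 and 0.091 m and z of wheel4 in the frame of board between 0.039 and 0.045 m) or z of plug4 in the frame of plate between 0.007 and 0.013 m) and z of plug0 in the frame of plate between 0.007 and 0.013 m and z of plug1 in the frame of plate between 0.007 and 0.013 m and z of plug2 in the frame of plate between 0.007 and 0.013 m and z of plug3 in the frame of plate between 0.007 and 0.013 m and z of plug4 in the frame of plate between 0.007 and 0.013 m and x of pin in the frame of stand between -0.01 and 0.01 m and y of pin in the frame of stand between -0.08 and 0.08 m and z of pin in the frame of stand between 0.055 and 0.061 m and linear speed of each of wheel0, wheel1, wheel2, wheel3, wheel4 below 0.02 m/s); the robot touches nothing.
It fails at once if the tape or the toy car is pushed more than 30 mm (distance of any of tape, toy_car from where it was at the start of the episode above 0.03 m).
Of plug0, plug1, plug2, plug3, plug4 only 1 to 3 are there at a start; the rules pass over those that are not, and their reading is None.
At some moment in a run one of wheel0, wheel1, wheel2, wheel3, wheel4 may be knocked a few centimetres aside while the robot is not near it.
It also fails if it takes over 210 s, if anything falls off the work surface, if the arm or the gripper's body presses on something with over 40 N, if the wrist force passes 120 N, or if a joint passes its speed limit or range.

## Working session

There is one attempt and no reset: what is moved stays moved. The work goes in short steps, Python scripts to look and compute and a tool call to move; the robot and the scene stay as the last step left them, time stands still between calls to the robot, and variables do not carry over. Pictures are saved under pics/ and viewed, at most 14 in all, crops included, and the job is handed in when it is done.

Besides the shell and the picture viewer there is one more tool, called after "Emit:" by a JSON object that holds its "method" and its "body". step_arm: Moves the arm, as the interface text tells. Shift numbers are shares of 0.05 m and turn numbers shares of 4 degrees, none past 1 either way. Its arguments: {"type":"object","properties":{"targets":{"type":"array"}},"required":["targets"]}

```bash
mkdir -p pics; cat > h.py <<'E'
import numpy as np, cv2
from workcell import readout, get_image, ctrl
def snap(name,fn):
    d=get_image(name); im=cv2.cvtColor(np.asarray(d["pixels"]),cv2.COLOR_RGB2BGR)
    cv2.imwrite(fn,im); np.savez(fn[:-4],K=d["intrinsics"],E=d["extrinsics"]); return im
def cal(fn):
    z=np.load(fn[:-4]+'.npz'); return np.array(z['K'],float),np.array(z['E'],float)
def back(fn,uv,z):
    K,E=cal(fn); R,t=E[:3,:3],E[:3,3]; c=-R.T@t
    d=R.T@np.linalg.solve(K,[uv[0],uv[1],1.]); return c+d*(z-c[2])/d[2]
def proj(fn,p):
    K,E=cal(fn); q=K@(E[:3,:3]@np.asarray(p,float)+E[:3,3]); return q[:2]/q[2]
E
python3 - <<'E'
from h import *
for n in("top","scene"):
    im=snap(n,f"pics/{n}0.png"); K,E=cal(f"pics/{n}0.png"); print(n,K,E,-E[:3,:3].T@E[:3,3])
print(readout.get_obs())
E
```

```text
top [[423.25521573   0.         318.29077455]
 [  0.         423.25521573 199.79853756]
 [  0.           0.           1.        ]] [[-2.29549827e-02 -9.99633380e-01 -1.43588021e-02  1.79435432e+01]
 [-9.88457958e-01  2.48449848e-02 -1.49444274e-01  6.26654236e+02]
 [ 1.49746229e-01  1.07625815e-02 -9.88665886e-01  1.04202028e+03]
 [ 0.00000000e+00  0.00000000e+00  0.00000000e+00  1.00000000e+00]] [ 463.79465336   -8.84707845 1124.11743846]
scene [[371.04184108   0.         323.39404235]
 [  0.         371.04184108 204.57906023]
 [  0.           0.           1.        ]] [[-6.28347680e-01  7.77917794e-01 -4.80619020e-03  4.00115351e+02]
 [ 6.38630530e-01  5.12293584e-01 -5.74200600e-01 -3.52374021e+02]
 [-4.44218684e-01 -3.63866995e-01 -8.18700538e-01  1.25374026e+03]
 [ 0.00000000e+00  0.00000000e+00  0.00000000e+00  1.00000000e+00]] [1033.38320721  325.45679872  826.02747966]
{'t': 0.1, 'qpos': array([-1.22303417e+00,  4.23764237e-01,  1.63057057e+00, -1.49997462e-05,
        1.08861167e+00, -1.90217553e-02]), 'qvel': array([ 9.49401144e-05,  7.45592757e-04, -1.01061564e-03,  1.29238044e-05,
        8.73788084e-04,  3.78417765e-04]), 'joint_torque': array([-2.25916547e-04, -5.45615637e+01, -2.74323857e+01,  6.44747377e-02,
        1.87697721e-02, -4.97717579e-06]), 'ee_pos': array([ 224.06309671, -583.20102585,  403.99627992]), 'orientation': array([-3.08759752e+00, -5.72686290e-01,  3.68405713e-04]), 'ft_force': array([-0.52116595, -0.31879525, -0.29905657]), 'moment': array([-0.02790641,  0.05124279, -0.06011609]), 'grasp_force': 0.0, 'width': 87.86268864512199}
```

View pics/top0.png

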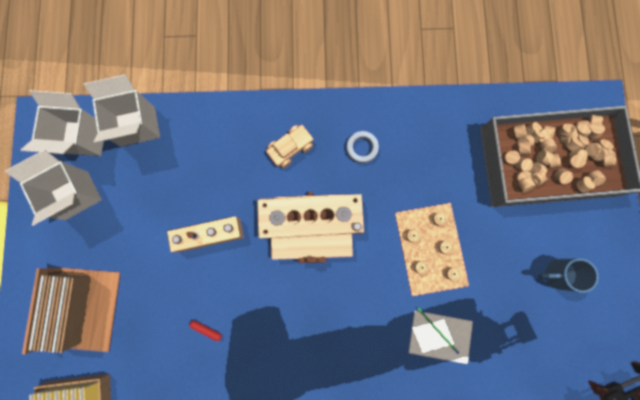

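View pics/scene0.png

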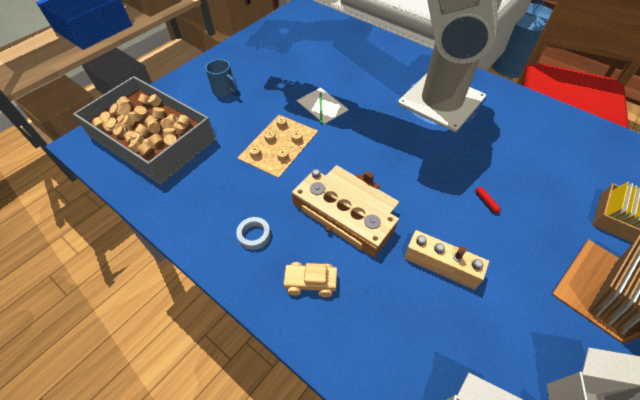

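Top view: the stand is at about (205,235), the board at (310,215) with bolt 0 at (356,227), and the mat at (432,250). Plugs sit in both end pockets and three pockets are open. I'll enlarge.

```bash
python3 - <<'E'
from h import *
a=cv2.imread('pics/top0.png'); 
c=cv2.resize(a[185:270,245:375],None,fx=6,fy=6,interpolation=cv2.INTER_CUBIC)  #780x510
cv2.imwrite('pics/c1.png',c)
d=cv2.resize(a[205:260,160:250],None,fx=5,fy=5,interpolation=cv2.INTER_CUBIC) #450x275
e=cv2.resize(a[195:300,390:475],None,fx=4,fy=4,interpolation=cv2.INTER_CUBIC) #340x420
o=np.zeros((420,800,3),np.uint8); o[:275,:450]=d; o[:,455:795]=e; cv2.imwrite('pics/c2.png',o)
E
```

```text
(no output)
```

View pics/c1.png

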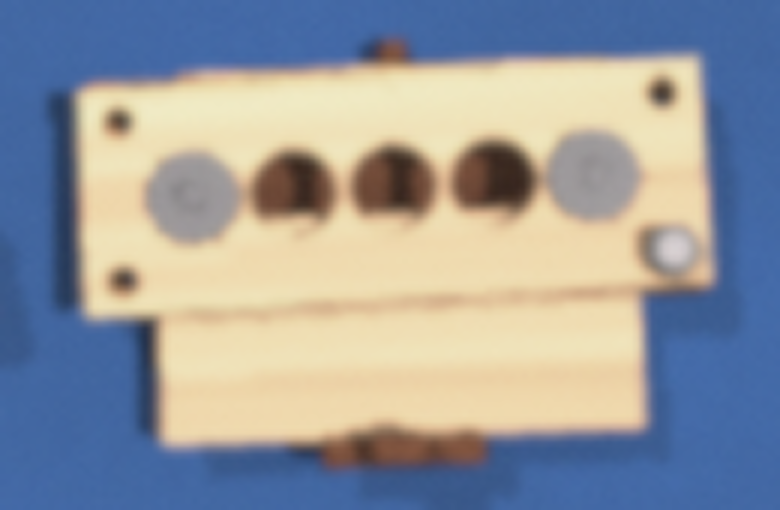

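View pics/c2.png

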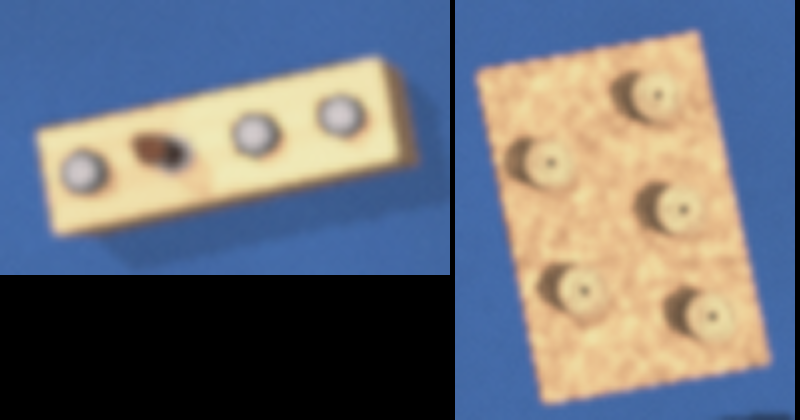

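```bash
python3 - <<'E'
from h import *
a=cv2.imread('pics/scene0.png'); 
c=cv2.resize(a[160:260,285:405],None,fx=6,fy=6,interpolation=cv2.INTER_CUBIC)  #720x600
cv2.imwrite('pics/c3.png',c)
f='pics/top0.png'
u=lambda p,s,o:((p[0]+.5)/s-.5+o[0],(p[1]+.5)/s-.5+o[1])
for n,p,z in [('h1',(123,280),56),('h2',(118,121),56),('h3',(661,92),56),('b0',(672,248),70),('pl4',(193,197),60),('pl0',(593,175),60),('p3',(295,190),56),('p2',(393,187),56),('p1',(493,180),56),('sh BL',(165,445),42),('sh BR',(647,430),42),('sh L up',(158,320),42),('sh R up',(640,297),42),('grip',(408,442),74)]:
    print(n,back(f,u(p,6,(245,185)),z).round(1))
for n,p,z in [('s0',(85,172),72),('s1',(255,134),72),('s2',(340,116),72),('pintop',(148,149),100),('pincollar',(178,153),63),('stTL',(38,130),58),('stBL',(54,236),58),('stTR',(380,56),58),('stBR',(400,160),58)]:
    print(n,back(f,u(p,5,(160,205)),z).round(1))
for n,p in enumerate([(657,95),(550,163),(682,209),(583,291),(711,316)]):
    print('w',n,back(f,u((p[0]-455,p[1]),4,(390,195)),27).round(1))
E
```

```text
h1 [548.5 139.1  56. ]
h2 [616.3 141.   56. ]
h3 [622.9 -90.1  56. ]
b0 [555.2 -91.3  70. ]
pl4 [582.5 108.9  60. ]
pl0 [587.7 -60.   60. ]
p3 [584.9  66.1  56. ]
p2 [585.2  24.6  56. ]
p1 [587.1 -17.8  56. ]
sh BL [479.4 123.6  42. ]
sh BR [481.  -80.1  42. ]
sh L up [532.3 126.2  42. ]
sh R up [537.1 -79.1  42. ]
grip [477.9  20.   74. ]
s0 [533.3 357.8  72. ]
s1 [550.2 273.1  72. ]
s2 [558.1 230.6  72. ]
pintop [541.8 317.6 100. ]
pincollar [542.3 314.2  63. ]
stTL [556.  387.2  58. ]
stBL [502.4 377.5  58. ]
stTR [589.4 213.7  58. ]
stBR [536.4 203.3  58. ]
w 0 [ 573.3 -311.7   27. ]
w 1 [ 531.  -240.1   27. ]
w 2 [ 499.5 -322.9   27. ]
w 3 [ 449.  -256.5   27. ]
w 4 [ 431.5 -336.6   27. ]
```

View pics/c3.png

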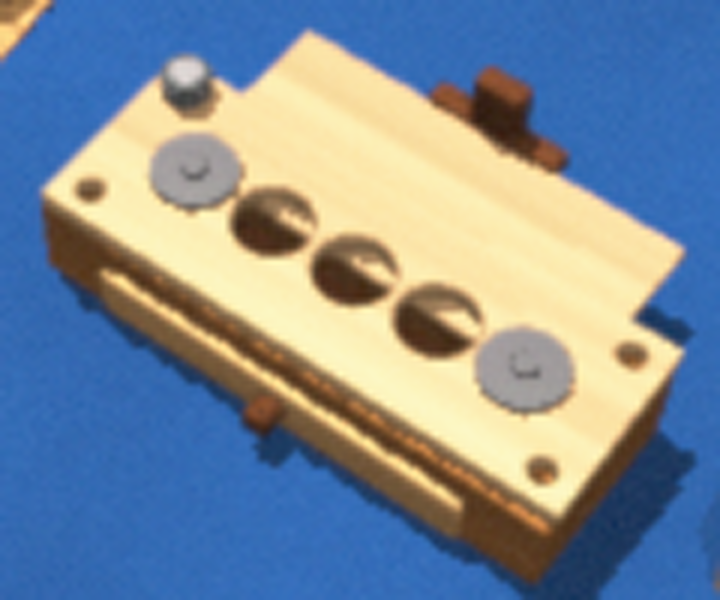

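```bash
python3 - <<'E'
from h import *
f='pics/scene0.png'
u=lambda p,s,o:((p[0]+.5)/s-.5+o[0],(p[1]+.5)/s-.5+o[1])
D={}
for n,p,z in [('h1',(632,354),56),('h2',(543,470),56),('h3',(91,188),56),('b0',(187,68),70),('pl4',(525,364),60),('pl0',(195,170),60),('p3',(437,320),56),('p2',(354,270),56),('p1',(273,221),56),('sh BR',(308,30),42),('sh BL',(685,250),42),('bd FR bot',(52,265),0),('bd FL bot',(533,582),0),('plateFR',(42,190),56),('plateFL',(558,522),56),('plNL',(685,352),56),('sh far R',(101,285),42),('sh far L',(455,537),42),('grip',(506,77),74),('bd FL top',(545,528),46)]:
    D[n]=back(f,u(p,6,(285,160)),z); print(n,D[n].round(1))
for a,b in [('sh BR','sh BL'),('bd FR bot','bd FL bot'),('plateFR','plateFL'),('pl0','pl4'),('h3','h2'),('sh far R','sh far L')]:
    d=D[b]-D[a]; print(a,b,np.hypot(*d[:2]),np.arctan2(-d[0],d[1]))
E
```

```text
h1 [545.7 137.8  56. ]
h2 [614.  140.3  56. ]
h3 [620.3 -92.1  56. ]
b0 [550.9 -95.1  70. ]
pl4 [579.6 107.4  60. ]
pl0 [586.8 -61.1  60. ]
p3 [582.2  65.4  56. ]
p2 [583.6  23.1  56. ]
p1 [584.8 -19.5  56. ]
sh BR [480.  -81.4  42. ]
sh BL [477.4 122.9  42. ]
bd FR bot [ 634.4 -107.5    0. ]
bd FL bot [630.  153.6   0. ]
plateFR [ 634.4 -108.    56. ]
plateFL [629.7 158.1  56. ]
plNL [531.3 154.2  56. ]
sh far R [649.4 -62.1  42. ]
sh far L [653.5 127.   42. ]
grip [469.8  19.7  74. ]
bd FL top [629.9 153.4  46. ]
sh BR sh BL 204.29969170294805 0.012593344576815296
bd FR bot bd FL bot 261.1292636448426 0.01699541518816963
plateFR plateFL 266.0570278518276 0.01785237521572086
pl0 pl4 168.6575260091035 0.04256323525339851
h3 h2 232.43309634624268 0.027148941443778524
sh far R sh far L 189.1476602883426 -0.02137534917440288
```

Emit:
{"method": "step_arm", "body": {"targets": [[[0.318, 0.9, 0, 0, 0, 1, 0.6], [0.318, 0.9, 0, 0, 0, 1, 0.6], [0.318, 0.9, 0, 0, 0, 1, 0.6], [0.318, 0.9, 0, 0, 0, 1, 0.6], [0.318, 0.9, 0, 0, 0, 1, 0.6]]]}}

```text
t: 0.72
ee_pos: [303.9, -356.9, 404.5]
orientation: [-2.941, -1.103, 0.0]
ft_force: [1.4, -0.1, 1.8]
width: 52.5
grasp_force: 0.0
```

Emit:
{"method": "step_arm", "body": {"targets": [[[0.318, 0.9, 0, 0, 0, 1, 0.6], [0.318, 0.9, 0, 0, 0, 1, 0.6], [0.318, 0.9, 0, 0, 0, 1, 0.6], [0.318, 0.9, 0, 0, 0, 1, 0.6], [0.318, 0.9, 0, 0, 0, 1, 0.6]]]}}

```text
t: 1.35
ee_pos: [383.3, -131.9, 404.7]
orientation: [2.705, 1.598, 0.0]
ft_force: [1.0, -0.7, -0.3]
width: 52.9
grasp_force: 0.0
```

Emit:
{"method": "step_arm", "body": {"targets": [[[0.318, 0.9, 0, 0, 0, 1, 0.6], [0.318, 0.9, 0, 0, 0, 1, 0.6], [0.318, 0.9, 0, 0, 0, 1, 0.6], [0.318, 0.9, 0, 0, 0, 1, 0.6], [0.318, 0.9, 0, 0, 0, 1, 0.6]]]}}

```text
t: 1.98
ee_pos: [462.8, 93.2, 404.6]
orientation: [2.386, 2.044, -0.0]
ft_force: [0.9, -0.1, -0.4]
width: 52.5
grasp_force: 0.0
```

Emit:
{"method": "step_arm", "body": {"targets": [[[0.318, 0.9, 0, 0, 0, 1, 0.6], [0.318, 0.9, 0, 0, 0, 1, 0.6], [0.318, 0.9, 0, 0, 0, 1, 0.6], [0.318, 0.9, 0, 0, 0, 1, 0.6], [0, 0, 0, 0, 0, 0, 0.6]]]}}

```text
t: 2.6
ee_pos: [526.7, 274.1, 404.2]
orientation: [-2.077, -2.356, -0.001]
ft_force: [0.2, 0.1, -0.3]
width: 52.7
grasp_force: 0.0
```

```bash
cat >> h.py <<'E'
from scipy.spatial.transform import Rotation as Ro
def st():
    o=readout.get_obs(); R=Ro.from_rotvec(o['orientation']).as_matrix()
    print('t',round(o['t'],2),'p',o['ee_pos'].round(1),'yaw_y',round(np.arctan2(R[1,1],R[0,1]),3),'z',R[:,2].round(3),'F',o['ft_force'].round(1),'w',round(o['width'],1),'g',round(o['grasp_force'],1)); return o
E
python3 - <<'E'
from h import *
o=st(); print(o['qpos'].round(2))
a=cv2.imread('pics/scene0.png'); 
c=cv2.resize(a[215:295,400:495],None,fx=7,fy=7,interpolation=cv2.INTER_CUBIC)
cv2.imwrite('pics/c4.png',c)
E
```

```text
t 2.6 p [526.7 274.1 404.2] yaw_y 0.126 z [ 0.  0. -1.] F [ 0.2  0.1 -0.3] w 52.7 g 0.0
[0.46 0.38 1.7  0.   1.06 0.33]
```

View pics/c4.png

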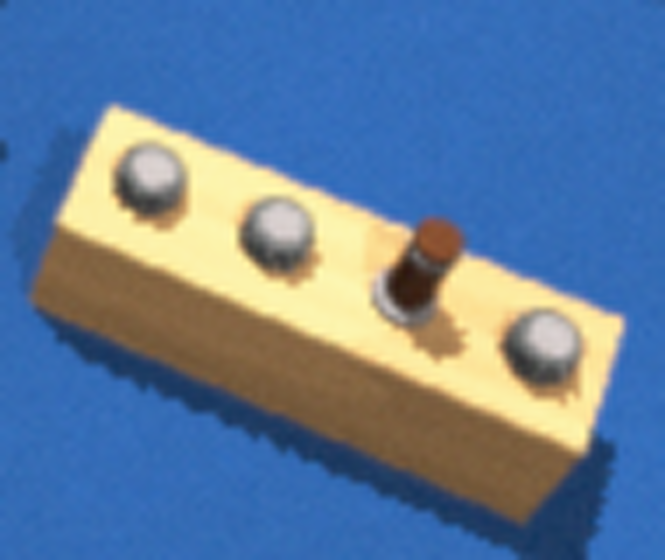

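```bash
python3 - <<'E'
from h import *
f='pics/scene0.png'
u=lambda p,s,o:((p[0]+.5)/s-.5+o[0],(p[1]+.5)/s-.5+o[1])
for n,p,z in [('s2',(153,168),72),('s1',(281,222),72),('s0',(545,335),72),('pin',(438,238),100),('c1',(116,105),58),('c2',(623,320),58),('c3',(585,452),58),('c4',(60,225),58)]:
    print(n,back(f,u(p,7,(400,215)),z).round(1))
E
```

```text
s2 [556.6 229.2  72. ]
s1 [548.1 272.3  72. ]
s0 [531.8 357.7  72. ]
pin [540.3 315.5 100. ]
c1 [534.  204.8  58. ]
c2 [501.6 375.7  58. ]
c3 [552.3 386.2  58. ]
c4 [586.3 214.4  58. ]
```

Emit:
{"method": "step_arm", "body": {"targets": [[[0.286, 0.838, 0, 0, 0, 0.9, 0.6], [0, 0, -0.9, 0, 0, 0, 0.6], [0, 0, -0.9, 0, 0, 0, 0.6], [0, 0, -0.9, 0, 0, 0, 0.6], [0, 0, -0.4, 0, 0, 0, 0.6]]]}}

```text
t: 3.22
ee_pos: [539.5, 312.1, 247.1]
orientation: [-2.007, -2.415, 0.007]
ft_force: [0.6, -0.1, 0.2]
width: 53.0
grasp_force: 0.0
```

Emit:
{"method": "step_arm", "body": {"targets": [[[0, 0, 0, 0, 0, 0, 0.6], [0, 0, 0, 0, 0, 0, 0], [0, 0, 0, 0, 0, 0, 0], [0, 0, 0, 0, 0, 0, 0], [0, 0, 0, 0, 0, 0, 0]]]}}

```text
t: 3.85
ee_pos: [540.6, 313.6, 250.3]
orientation: [2.006, 2.417, 0.001]
ft_force: [-1.3, -0.9, 1.3]
width: 16.1
grasp_force: 0.6
```

```bash
python3 - <<'E'
from h import *
o=st(); print(o['moment'])
E
```

```text
t 3.85 p [540.6 313.6 250.3] yaw_y 0.185 z [ 0.001  0.    -1.   ] F [-1.3 -0.9  1.3] w 16.1 g 0.6
[-0.15144381  0.15247747  0.00464202]
```

Emit:
{"method": "step_arm", "body": {"targets": [[[0, 0, 0, 0, 0, 0, 0], [0, 0, 0.4, 0, 0, 0, 0], [0, 0, 0.6, 0, 0, 0, 0], [0, 0, 0.6, 0, 0, 0, 0], [0, 0, 0.4, 0, 0, 0, 0]]]}}

```text
t: 4.47
ee_pos: [540.7, 313.6, 352.1]
orientation: [2.006, 2.417, 0.003]
ft_force: [-0.9, 0.2, -0.6]
width: 15.7
grasp_force: 30.0
```

```bash
python3 - <<'E'
from h import *
o=st()
a=snap('scene','pics/s1.png');b=snap('top','pics/t1.png')
print(proj('pics/s1.png',[540.6,316,100]),proj('pics/t1.png',[540.6,316,100]))
c=cv2.resize(a[170:285,390:510],None,fx=3.3,fy=3.3,interpolation=cv2.INTER_CUBIC)
d=cv2.resize(b[190:270,150:270],None,fx=3.3,fy=3.3,interpolation=cv2.INTER_CUBIC)
o=np.zeros((400,800,3),np.uint8); o[:c.shape[0],:c.shape[1]]=c; o[:d.shape[0],400:400+d.shape[1]]=d; cv2.imwrite('pics/c5.png',o)
E
```

```text
t 4.47 p [540.7 313.6 352.1] yaw_y 0.185 z [ 0.002  0.001 -1.   ] F [-0.9  0.2 -0.6] w 15.7 g 30.0
[462.30447117 248.79748851] [189.85859114 234.89466712]
```

View pics/c5.png

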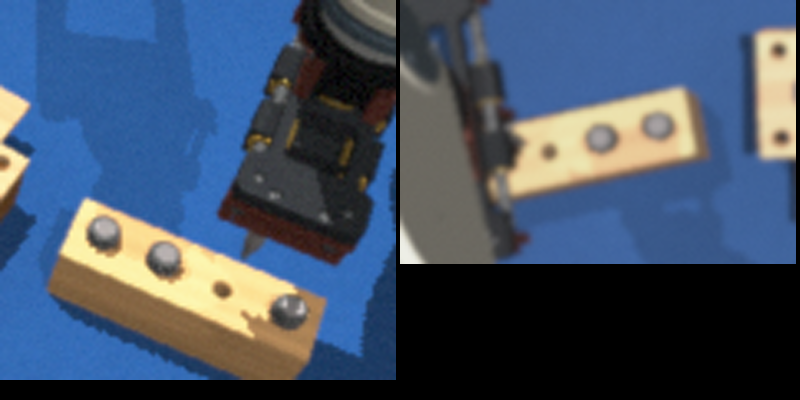

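```bash
python3 - <<'E'
from h import *
u=lambda p,s,o:((p[0]+.5)/s-.5+o[0],(p[1]+.5)/s-.5+o[1])
print('tip',back('pics/s1.png',u((246,256),3.3,(390,170)),105.8).round(1))
print('hole s',back('pics/s1.png',u((221,289),3.3,(390,170)),58).round(1))
print('hole t',back('pics/t1.png',u((148,151),3.3,(150,190)),58).round(1))
E
```

```text
tip [538.4 317.5 105.8]
hole s [540.1 315.4  58. ]
hole t [542.2 317.5  58. ]
```

Emit:
{"method": "step_arm", "body": {"targets": [[[0.308, -0.706, 0, 0, 0, -0.5, 0], [0.308, -0.706, 0, 0, 0, -0.5, 0], [0.308, -0.706, 0, 0, 0, -0.5, 0], [0.308, -0.706, 0, 0, 0, -0.5, 0], [0.308, -0.706, 0, 0, 0, -0.5, 0]]]}}

```text
t: 5.2
ee_pos: [617.6, 135.8, 348.5]
orientation: [-2.21, -2.231, 0.003]
ft_force: [0.3, 1.3, -0.7]
width: 15.4
grasp_force: 30.0
```

Emit:
{"method": "step_arm", "body": {"targets": [[[0, 0, -0.3, 0, 0, 0, 0], [0, 0, -0.3, 0, 0, 0, 0], [0, 0, -0.2, 0, 0, 0, 0], [0, 0, 0, 0, 0, 0, 0], [0, 0, 0, 0, 0, 0, 0]]]}}

```text
t: 5.82
ee_pos: [617.6, 137.6, 309.8]
orientation: [2.208, 2.234, 0.0]
ft_force: [0.4, -0.2, -0.7]
width: 15.2
grasp_force: 30.0
```

```bash
python3 - <<'E'
from h import *
o=st()
a=snap('scene','pics/s2.png')
c=cv2.resize(a[150:270,280:400],None,fx=5,fy=5,interpolation=cv2.INTER_CUBIC)
cv2.imwrite('pics/c6.png',c)
E
```

```text
t 5.83 p [617.6 137.6 309.8] yaw_y 0.012 z [ 0.  0. -1.] F [ 0.4 -0.2 -0.7] w 15.2 g 30.0
```

View pics/c6.png

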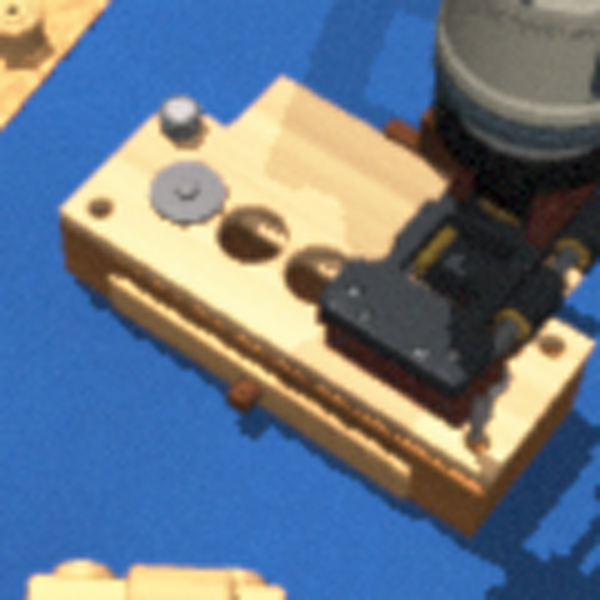

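Emit:
{"method": "step_arm", "body": {"targets": [[[0, 0, -0.12, 0, 0, 0, 0], [0, 0, -0.12, 0, 0, 0, 0], [0, 0, -0.12, 0, 0, 0, 0], [0, 0, -0.1, 0, 0, 0, 0], [0, 0, 0, 0, 0, 0, 0]]]}}

```text
t: 6.5
ee_pos: [617.3, 136.9, 285.9]
orientation: [-2.209, -2.233, 0.002]
ft_force: [-0.6, 0.4, -0.7]
width: 15.7
grasp_force: 30.0
```

Emit:
{"method": "step_arm", "body": {"targets": [[[0.015, 0, -0.1, 0, 0, 0, 0], [0.015, 0, -0.1, 0, 0, 0, 0], [0, 0, -0.1, 0, 0, 0, 0], [0, 0, -0.1, 0, 0, 0, 0], [0, 0, 0, 0, 0, 0, 0]]]}}

```text
t: 7.12
ee_pos: [618.6, 136.9, 265.7]
orientation: [-2.209, -2.233, 0.002]
ft_force: [-2.5, 0.4, -3.2]
width: 15.5
grasp_force: 30.0
```

Emit:
{"method": "step_arm", "body": {"targets": [[[0, 0, -0.1, 0, 0, 0, 0], [0, 0, -0.1, 0, 0, 0, 0], [0, 0, -0.1, 0, 0, 0, 0], [0, 0, -0.05, 0, 0, 0, 0], [0, 0, 0, 0, 0, 0, 0]]]}}

```text
t: 7.75
ee_pos: [618.5, 137.0, 248.7]
orientation: [-2.209, -2.232, 0.003]
ft_force: [-5.2, 0.7, -0.6]
width: 15.3
grasp_force: 30.0
```

Emit:
{"method": "step_arm", "body": {"targets": [[[0, 0, -0.04, 0, 0, 0, 0], [0, 0, 0, 0, 0, 0, 0], [0, 0, 0, 0, 0, 0, 0], [0, 0, 0, 0, 0, 0, 0.35], [0, 0, 0, 0, 0, 0, 0.35]]]}}

```text
t: 8.38
ee_pos: [619.9, 137.1, 247.6]
orientation: [2.208, 2.232, 0.004]
ft_force: [0.8, 0.8, 0.4]
width: 29.6
grasp_force: 0.0
```

Emit:
{"method": "step_arm", "body": {"targets": [[[0, 0, 0.4, 0, 0, 0, 0.5], [0, 0, 0.6, 0, 0, 0, 0.5], [0, 0, 0.6, 0, 0, 0, 0.5], [0, 0, 0.6, 0, 0, 0, 0.5], [0, 0, 0, 0, 0, 0, 0.5]]]}}

```text
t: 9.0
ee_pos: [620.2, 137.2, 361.0]
orientation: [2.207, 2.23, 0.009]
ft_force: [0.7, -0.1, -0.0]
width: 44.1
grasp_force: 0.0
```

```bash
python3 - <<'E'
from h import *
o=st()
E
```

```text
t 9.0 p [620.2 137.2 361. ] yaw_y 0.011 z [ 0.007  0.001 -1.   ] F [ 0.7 -0.1 -0. ] w 44.1 g 0.0
```

Emit:
{"method": "step_arm", "body": {"targets": [[[-0.313, 0.461, 0, 0, 0, 0.65, 0.5], [-0.313, 0.461, 0, 0, 0, 0.65, 0.5], [-0.313, 0.461, 0, 0, 0, 0.65, 0.5], [-0.313, 0.461, 0, 0, 0, 0.65, 0.5], [0, 0, 0, 0, 0, 0, 0.5]]]}}

```text
t: 9.62
ee_pos: [555.5, 230.3, 356.6]
orientation: [-1.995, -2.426, 0.001]
ft_force: [-0.2, -0.2, 0.8]
width: 44.0
grasp_force: 0.0
```

Emit:
{"method": "step_arm", "body": {"targets": [[[0, 0, -0.6, 0, 0, 0, 0.5], [0, 0, -0.6, 0, 0, 0, 0.5], [0, 0, 0, 0, 0, 0, 0.5], [0, 0, 0, 0, 0, 0, 0.5], [0, 0, 0, 0, 0, 0, 0.5]]]}}

```text
t: 10.25
ee_pos: [557.1, 229.1, 298.5]
orientation: [1.998, 2.423, 0.003]
ft_force: [-0.5, -0.2, 0.8]
width: 43.9
grasp_force: 0.0
```

```bash
python3 - <<'E'
from h import *
o=st()
a=snap('scene','pics/s3.png')
c=cv2.resize(a[150:270,280:400],None,fx=5,fy=5,interpolation=cv2.INTER_CUBIC)
cv2.imwrite('pics/c7.png',c)
E
```

```text
t 10.25 p [557.1 229.1 298.5] yaw_y 0.192 z [ 0.002  0.001 -1.   ] F [-0.5 -0.2  0.8] w 43.9 g 0.0
```

View pics/c7.png

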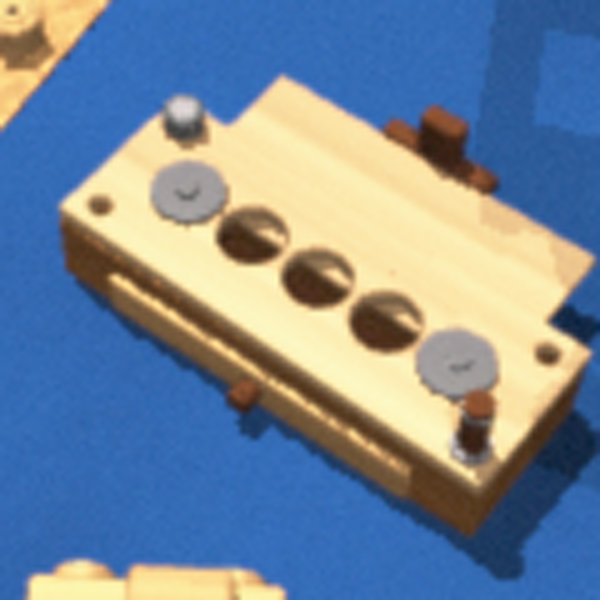

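```bash
python3 - <<'E'
from h import *
u=lambda p,s,o:((p[0]+.5)/s-.5+o[0],(p[1]+.5)/s-.5+o[1])
for n,p,z in [('pin',(480,400),98),('pincollar',(474,447),61),('h1',(548,353),56),('h3',(101,204),56),('b0',(184,108),70),('pl0',(189,190),60),('pl4',(457,361),60)]:
  print(n,back('pics/s3.png',u(p,5,(280,150)),z).round(1))
b=snap('top','pics/t3.png')
c=cv2.resize(b[185:270,245:375],None,fx=6,fy=6,interpolation=cv2.INTER_CUBIC); cv2.imwrite('pics/c8.png',c)
E
```

```text
pin [618.  138.9  98. ]
pincollar [620.2 141.9  61. ]
h1 [550.8 139.   56. ]
h3 [618.9 -93.1  56. ]
b0 [550.5 -93.1  70. ]
pl0 [585.5 -61.1  60. ]
pl4 [585.  107.9  60. ]
```

View pics/c8.png

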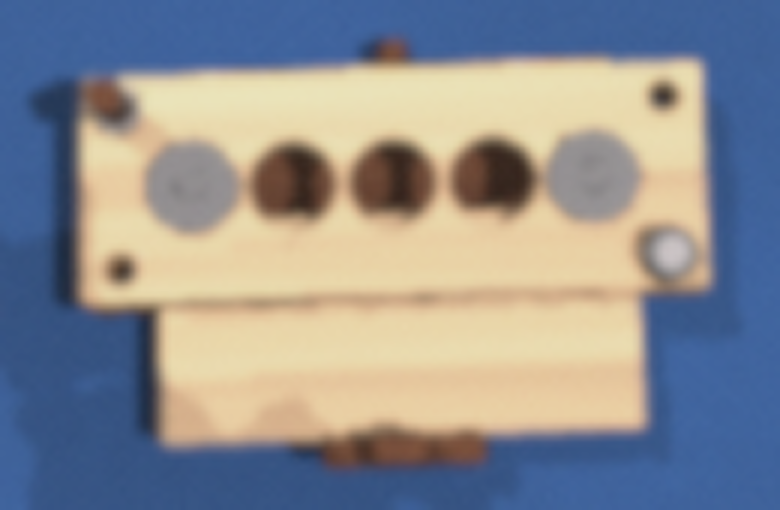

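Emit:
{"method": "step_arm", "body": {"targets": [[[0.008, 0.008, -0.5, 0, 0, 0, 0.5], [0, 0, -0.5, 0, 0, 0, 0.5], [0, 0, -0.09, 0, 0, 0, 0.5], [0, 0, 0, 0, 0, 0, 0.5], [0, 0, 0, 0, 0, 0, 0.5]]]}}

```text
t: 10.98
ee_pos: [557.3, 229.8, 243.8]
orientation: [1.997, 2.424, 0.002]
ft_force: [0.2, 0.7, -0.0]
width: 43.8
grasp_force: 0.0
```

Emit:
{"method": "step_arm", "body": {"targets": [[[0, 0, 0, 0, 0, 0, 0], [0, 0, 0, 0, 0, 0, 0], [0, 0, 0, 0, 0, 0, 0], [0, 0, 0, 0, 0, 0, 0], [0, 0, 0, 0, 0, 0, 0]]]}}

```text
t: 11.6
ee_pos: [556.9, 229.6, 243.0]
orientation: [1.998, 2.424, 0.0]
ft_force: [-0.2, -0.6, 5.2]
width: 21.0
grasp_force: 30.0
```

```bash
python3 - <<'E'
from h import *
u=lambda p,s,o:((p[0]+.5)/s-.5+o[0],(p[1]+.5)/s-.5+o[1])
Q=[('h1',(121,269),56),('h3',(663,95),56),('b0',(669,252),70),('pl0',(593,176),60),('pl4',(191,187),60),('p3',(293,185),56),('p2',(393,183),56),('p1',(494,179),56)]
N=dict(h1=(-34,116),h3=(34,-116),b0=(-34,-116),pl0=(0,-85),pl4=(0,85),p3=(0,42.5),p2=(0,0),p1=(0,-42.5))
P=[back('pics/t3.png',u(p,6,(245,185)),z)[:2] for n,p,z in Q]
for q,p in zip(Q,P): print(q[0],p.round(1))
def fit(A,B):
    a=A-A.mean(0);b=B-B.mean(0); th=np.arctan2((a[:,0]*b[:,1]-a[:,1]*b[:,0]).sum(),(a*b).sum())
    R=np.array([[np.cos(th),-np.sin(th)],[np.sin(th),np.cos(th)]]); return B.mean(0)-R@A.mean(0),th,R
k=[q[0] for q in Q[:5]]; A=np.array([N[n] for n in k],float); B=np.array(P[:5])
T=fit(A,B)
S=np.array([[550.8,139],[618.9,-93.1],[550.5,-93.1],[585.5,-61.1],[585,107.9]])
U=fit(A,S); V=fit(A,(B+S)/2)
print(T[:2],U[:2],V[:2])
for n in N: print(n,(V[0]+V[2]@N[n]).round(1))
print('h2',(V[0]+V[2]@[34,116]).round(1)); st()
E
```

```text
h1 [553.2 140. ]
h3 [621.6 -90.9]
b0 [553.6 -90. ]
pl0 [587.3 -59.9]
pl4 [586.8 109.7]
p3 [587.   66.9]
p2 [586.9  24.5]
p1 [587.5 -18.3]
(array([587.24819957,  24.97501802]), np.float64(0.0022977633337821807)) (array([584.93700635,  23.12087724]), np.float64(0.00012903440267512223)) (array([586.09266336,  24.04794481]), np.float64(0.0012109677829549872))
h1 [552. 140.]
h3 [620.2 -91.9]
b0 [552.2 -92. ]
pl0 [586.2 -61. ]
pl4 [586. 109.]
p3 [586.   66.5]
p2 [586.1  24. ]
p1 [586.1 -18.5]
h2 [620.  140.1]
t 11.6 p [556.9 229.6 243. ] yaw_y 0.192 z [ 0.  0. -1.] F [-0.2 -0.6  5.2] w 21.0 g 30.0
```

Emit:
{"method": "step_arm", "body": {"targets": [[[0, 0, 0.6, 0, 0, 0, 0], [0, 0, 0.6, 0, 0, 0, 0], [-0.05, -0.6, 0, 0, 0, -0.9, 0], [-0.05, -0.6, 0, 0, 0, -0.9, 0], [-0.004, -0.6, 0, 0, 0, -0.9, 0]]]}}

```text
t: 12.22
ee_pos: [551.3, 138.8, 302.4]
orientation: [-2.219, -2.224, 0.001]
ft_force: [0.5, 0.2, -0.3]
width: 20.9
grasp_force: 30.0
```

Emit:
{"method": "step_arm", "body": {"targets": [[[0, 0, 0, 0, 0, 0, 0], [0, 0, 0, 0, 0, 0, 0], [0, 0, -0.3, 0, 0, 0, 0], [0, 0, -0.2, 0, 0, 0, 0], [0, 0, 0, 0, 0, 0, 0]]]}}

```text
t: 12.85
ee_pos: [551.1, 139.9, 276.1]
orientation: [-2.215, -2.225, 0.004]
ft_force: [-0.2, -0.2, 0.1]
width: 21.1
grasp_force: 30.0
```

Emit:
{"method": "step_arm", "body": {"targets": [[[0, 0, -0.15, 0, 0, 0, 0], [0, 0, -0.15, 0, 0, 0, 0], [0, 0, -0.15, 0, 0, 0, 0], [0, 0, -0.15, 0, 0, 0, 0], [0, 0, 0, 0, 0, 0, 0]]]}}

```text
t: 13.48
ee_pos: [551.2, 139.5, 246.7]
orientation: [-2.217, -2.225, 0.003]
ft_force: [-2.9, 0.0, -2.9]
width: 21.0
grasp_force: 30.0
```

Emit:
{"method": "step_arm", "body": {"targets": [[[0, 0, -0.1, 0, 0, 0, 0], [0, 0, 0, 0, 0, 0, 0], [0, 0, 0, 0, 0, 0, 0.45], [0, 0, 0, 0, 0, 0, 0.45], [0, 0, 0, 0, 0, 0, 0.45]]]}}

```text
t: 14.1
ee_pos: [552.2, 139.7, 243.2]
orientation: [2.217, 2.225, 0.002]
ft_force: [0.2, 0.2, 0.6]
width: 39.1
grasp_force: 0.0
```

Emit:
{"method": "step_arm", "body": {"targets": [[[0, 0, 0.6, 0, 0, 0, 0.5], [0, 0, 0.6, 0, 0, 0, 0.5], [-0.02, 0.9, 0.2, 0, 0, 0.9, 0.5], [-0.02, 0.9, 0, 0, 0, 0.9, 0.5], [0, 0.85, 0, 0, 0, 0.9, 0.5]]]}}

```text
t: 14.72
ee_pos: [549.8, 273.5, 313.4]
orientation: [1.995, 2.426, 0.002]
ft_force: [0.1, -0.5, -0.7]
width: 43.7
grasp_force: 0.0
```

Emit:
{"method": "step_arm", "body": {"targets": [[[0, 0, 0, 0, 0, 0, 0.5], [0, 0, 0, 0, 0, 0, 0.5], [0, 0, 0, 0, 0, 0, 0.5], [0, 0, 0, 0, 0, 0, 0.5], [0, 0, 0, 0, 0, 0, 0.5]]]}}

```text
t: 15.35
ee_pos: [549.8, 271.5, 312.7]
orientation: [-1.999, -2.423, 0.0]
ft_force: [-0.4, 0.6, 0.2]
width: 44.0
grasp_force: 0.0
```

```bash
python3 - <<'E'
from h import *
o=st()
a=snap('scene','pics/s4.png')
c=cv2.resize(a[150:270,280:400],None,fx=4,fy=4,interpolation=cv2.INTER_CUBIC)
cv2.imwrite('pics/c9.png',c)
E
```

```text
t 15.35 p [549.8 271.5 312.7] yaw_y 0.191 z [-0. -0. -1.] F [-0.4  0.6  0.2] w 44.0 g 0.0
```

View pics/c9.png

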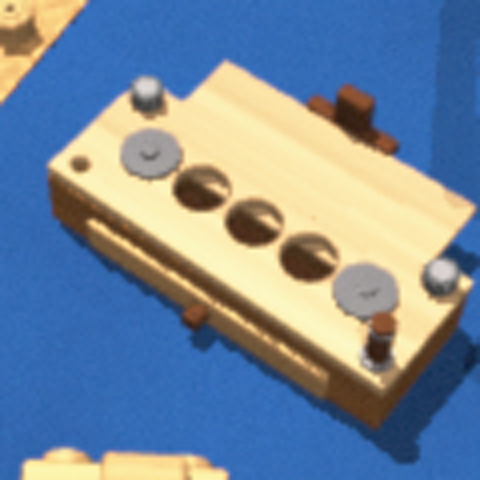

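Emit:
{"method": "step_arm", "body": {"targets": [[[-0.01, 0.02, -0.5, 0, 0, 0, 0.5], [0, 0, -0.5, 0, 0, 0, 0.5], [0, 0, -0.375, 0, 0, 0, 0.5], [0, 0, 0, 0, 0, 0, 0.5], [0, 0, 0, 0, 0, 0, 0.5]]]}}

```text
t: 16.02
ee_pos: [549.5, 273.2, 244.5]
orientation: [1.998, 2.424, 0.001]
ft_force: [0.1, 0.1, 0.3]
width: 43.9
grasp_force: 0.0
```

Emit:
{"method": "step_arm", "body": {"targets": [[[0, 0, 0, 0, 0, 0, 0], [0, 0, 0, 0, 0, 0, 0], [0, 0, 0, 0, 0, 0, 0], [0, 0, 0, 0, 0, 0, 0], [0, 0, 0, 0, 0, 0, 0]]]}}

```text
t: 16.65
ee_pos: [549.3, 273.2, 244.5]
orientation: [1.998, 2.424, 0.001]
ft_force: [-0.8, -0.2, 5.5]
width: 20.9
grasp_force: 30.0
```

```bash
python3 -c "
from h import *
st()"
```

```text
t 16.65 p [549.3 273.2 244.5] yaw_y 0.192 z [ 0.001  0.    -1.   ] F [-0.8 -0.2  5.5] w 20.9 g 30.0
```

Emit:
{"method": "step_arm", "body": {"targets": [[[0, 0, 0.7, 0, 0, 0, 0], [0, 0, 0.7, 0, 0, 0, 0], [0, 0, 0.6, 0, 0, 0, 0], [0.176, -0.913, 0, 0, 0, -0.34, 0], [0.176, -0.913, 0, 0, 0, -0.34, 0]]]}}

```text
t: 17.27
ee_pos: [566.7, 181.2, 344.3]
orientation: [2.054, 2.377, 0.001]
ft_force: [1.1, -0.2, 0.1]
width: 21.2
grasp_force: 30.0
```

Emit:
{"method": "step_arm", "body": {"targets": [[[0.176, -0.913, 0, 0, 0, -0.34, 0], [0.176, -0.913, 0, 0, 0, -0.34, 0], [0.176, -0.913, 0, 0, 0, -0.34, 0], [0.176, -0.913, 0, 0, 0, -0.34, 0], [0.176, -0.913, 0, 0, 0, -0.34, 0]]]}}

```text
t: 17.9
ee_pos: [610.8, -48.0, 343.6]
orientation: [-2.193, -2.249, 0.0]
ft_force: [0.3, 0.7, -0.4]
width: 21.0
grasp_force: 30.0
```

Emit:
{"method": "step_arm", "body": {"targets": [[[0.176, -0.913, 0, 0, 0, -0.34, 0], [0, 0, -0.4, 0, 0, 0, 0], [0, 0, -0.5, 0, 0, 0, 0], [0, 0, 0, 0, 0, 0, 0], [0, 0, 0, 0, 0, 0, 0]]]}}

```text
t: 18.52
ee_pos: [619.6, -91.4, 299.0]
orientation: [-2.218, -2.225, 0.0]
ft_force: [-0.3, -0.1, 0.5]
width: 20.9
grasp_force: 30.0
```

Emit:
{"method": "step_arm", "body": {"targets": [[[0, 0, -0.2, 0, 0, 0, 0], [0, 0, -0.2, 0, 0, 0, 0], [0, 0, -0.15, 0, 0, 0, 0], [0, 0, 0, 0, 0, 0, 0], [0, 0, 0, 0, 0, 0, 0]]]}}

```text
t: 19.15
ee_pos: [619.7, -92.1, 271.5]
orientation: [2.219, 2.224, 0.0]
ft_force: [-0.0, -0.3, -0.5]
width: 21.0
grasp_force: 30.0
```

Emit:
{"method": "step_arm", "body": {"targets": [[[0, 0, -0.1, 0, 0, 0, 0], [0, 0, -0.1, 0, 0, 0, 0], [0, 0, -0.1, 0, 0, 0, 0], [0, 0, 0, 0, 0, 0, 0], [0, 0, 0, 0, 0, 0, 0]]]}}

```text
t: 19.77
ee_pos: [619.6, -92.1, 256.4]
orientation: [2.219, 2.224, 0.0]
ft_force: [-0.2, -0.8, -0.1]
width: 20.8
grasp_force: 30.0
```

Emit:
{"method": "step_arm", "body": {"targets": [[[0, 0, -0.15, 0, 0, 0, 0], [0, 0, -0.13, 0, 0, 0, 0], [0, 0, 0, 0, 0, 0, 0], [0, 0, 0, 0, 0, 0, 0.45], [0, 0, 0, 0, 0, 0, 0.45]]]}}

```text
t: 20.4
ee_pos: [619.5, -92.1, 242.3]
orientation: [-2.219, -2.224, 0.0]
ft_force: [0.0, 0.3, -0.4]
width: 37.4
grasp_force: 0.0
```

Emit:
{"method": "step_arm", "body": {"targets": [[[0, 0, 0, 0, 0, 0, 0.45], [0, 0, 0.6, 0, 0, 0, 0.5], [0, 0, 0.6, 0, 0, 0, 0.5], [0, 0, 0.4, 0, 0, 0, 0.5], [-0.02, 0.92, 0, 0, 0, 0, 0.5]]]}}

```text
t: 21.02
ee_pos: [619.4, -47.7, 324.5]
orientation: [2.22, 2.217, 0.004]
ft_force: [0.5, 0.9, -1.0]
width: 43.8
grasp_force: 0.0
```

Emit:
{"method": "step_arm", "body": {"targets": [[[0, 0.92, 0, 0, 0, 0, 0.5], [0, 0.92, 0, 0, 0, 0, 0.5], [0, 0.92, 0, 0, 0, 0, 0.5], [0, 0.92, 0, 0, 0, 0, 0.5], [0, 0, 0, 0, 0, 0, 0.5]]]}}

```text
t: 21.65
ee_pos: [618.3, 140.7, 322.3]
orientation: [-2.214, -2.228, -0.0]
ft_force: [-0.5, -0.3, 0.2]
width: 43.7
grasp_force: 0.0
```

```bash
python3 - <<'E'
from h import *
o=st()
a=snap('scene','pics/s5.png');b=snap('top','pics/t5.png')
c=cv2.resize(a[150:270,280:400],None,fx=3.3,fy=3.3,interpolation=cv2.INTER_CUBIC)
d=cv2.resize(b[170:290,360:480],None,fx=3.3,fy=3.3,interpolation=cv2.INTER_CUBIC)
cv2.imwrite('pics/c10.png',np.hstack([c,d]))
E
```

```text
t 21.65 p [618.3 140.7 322.3] yaw_y 0.006 z [ 0.  0. -1.] F [-0.5 -0.3  0.2] w 43.7 g 0.0
```

View pics/c10.png

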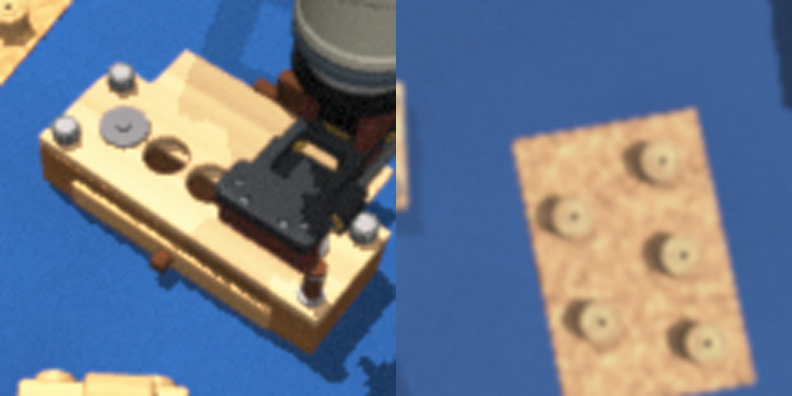

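Emit:
{"method": "step_arm", "body": {"targets": [[[0, 0, -0.5, 0, 0, 0, 0.5], [0, 0, -0.5, 0, 0, 0, 0.5], [0, 0, -0.47, 0, 0, 0, 0.5], [0, 0, 0, 0, 0, 0, 0.5], [0, 0, 0, 0, 0, 0, 0.5]]]}}

```text
t: 22.38
ee_pos: [619.0, 137.1, 249.6]
orientation: [2.22, 2.223, 0.001]
ft_force: [0.3, 0.2, -0.6]
width: 44.1
grasp_force: 0.0
```

Emit:
{"method": "step_arm", "body": {"targets": [[[0, 0, 0, 0, 0, 0, 0], [0, 0, 0, 0, 0, 0, 0], [0, 0, 0, 0, 0, 0, 0], [0, 0, 0, 0, 0, 0, 0], [0, 0, 0.1, 0, 0, 0, 0]]]}}

```text
t: 23.0
ee_pos: [618.3, 137.9, 253.6]
orientation: [-2.218, -2.224, 0.001]
ft_force: [-0.3, -0.4, -2.0]
width: 15.3
grasp_force: 29.9
```

Emit:
{"method": "step_arm", "body": {"targets": [[[0, 0, 0.5, 0, 0, 0, 0], [0, 0, 0.6, 0, 0, 0, 0], [0, 0, 0.5, 0, 0, 0, 0], [-0.31, 0.703, 0, 0, 0, 0.53, 0], [-0.31, 0.703, 0, 0, 0, 0.53, 0]]]}}

```text
t: 23.62
ee_pos: [587.5, 208.6, 334.6]
orientation: [2.135, 2.304, 0.002]
ft_force: [0.4, -0.3, -1.4]
width: 15.4
grasp_force: 29.9
```

Emit:
{"method": "step_arm", "body": {"targets": [[[-0.31, 0.703, 0, 0, 0, 0.53, 0], [-0.31, 0.703, 0, 0, 0, 0.53, 0], [-0.31, 0.703, 0, 0, 0, 0.53, 0], [0, 0, -0.2, 0, 0, 0, 0], [0, 0, 0, 0, 0, 0, 0]]]}}

```text
t: 24.25
ee_pos: [540.8, 313.2, 323.0]
orientation: [-2.003, -2.419, 0.003]
ft_force: [0.2, -0.7, -2.4]
width: 15.5
grasp_force: 29.9
```

```bash
python3 -c "
from h import *
st()"
```

```text
t 24.25 p [540.8 313.2 323. ] yaw_y 0.188 z [-0.001 -0.001 -1.   ] F [ 0.2 -0.7 -2.4] w 15.5 g 29.9
```

Emit:
{"method": "step_arm", "body": {"targets": [[[0, 0.008, -0.2, 0, 0, 0, 0], [0, 0, -0.2, 0, 0, 0, 0], [0, 0, -0.2, 0, 0, 0, 0], [0, 0, -0.2, 0, 0, 0, 0], [0, 0, 0, 0, 0, 0, 0]]]}}

```text
t: 24.88
ee_pos: [540.8, 313.9, 282.8]
orientation: [-2.004, -2.419, 0.003]
ft_force: [-0.5, -0.2, -1.7]
width: 15.5
grasp_force: 29.9
```

Emit:
{"method": "step_arm", "body": {"targets": [[[0, 0, -0.1, 0, 0, 0, 0], [0, 0, -0.1, 0, 0, 0, 0], [0, 0, -0.1, 0, 0, 0, 0], [0, 0, -0.1, 0, 0, 0, 0], [0, 0, 0, 0, 0, 0, 0]]]}}

```text
t: 25.5
ee_pos: [541.0, 314.1, 263.4]
orientation: [-2.004, -2.419, 0.0]
ft_force: [-0.4, 1.4, -1.9]
width: 15.7
grasp_force: 29.9
```

Down the last 12 mm, release, lift, and move to the bolt at s0 (532.5, 358.6).

Emit:
{"method": "step_arm", "body": {"targets": [[[0, 0, -0.12, 0, 0, 0, 0], [0, 0, -0.12, 0, 0, 0, 0], [0, 0, 0, 0, 0, 0, 0], [0, 0, 0, 0, 0, 0, 0.45], [0, 0, 0, 0, 0, 0, 0.45]]]}}

```text
t: 26.12
ee_pos: [541.5, 314.0, 252.2]
orientation: [2.003, 2.419, 0.001]
ft_force: [0.4, -1.3, -0.2]
width: 31.8
grasp_force: 0.0
```

Emit:
{"method": "step_arm", "body": {"targets": [[[0, 0, 0, 0, 0, 0, 0.5], [0, 0, 0.6, 0, 0, 0, 0.5], [0, 0, 0.6, 0, 0, 0, 0.5], [-0.17, 0.89, 0, 0, 0, 0, 0.5], [0, 0, 0, 0, 0, 0, 0.5]]]}}

```text
t: 26.75
ee_pos: [532.3, 360.6, 312.8]
orientation: [2.001, 2.421, 0.004]
ft_force: [0.4, -0.8, -0.9]
width: 43.9
grasp_force: 0.0
```

```bash
python3 -c "
from h import *
st()"
```

```text
t 26.75 p [532.3 360.6 312.8] yaw_y 0.19 z [ 0.002  0.002 -1.   ] F [ 0.4 -0.8 -0.9] w 43.9 g 0.0
```

Emit:
{"method": "step_arm", "body": {"targets": [[[0, 0, -0.5, 0, 0, 0, 0.5], [0, 0, -0.5, 0, 0, 0, 0.5], [0, 0, -0.35, 0, 0, 0, 0.5], [0, 0, 0, 0, 0, 0, 0.5], [0, 0, 0, 0, 0, 0, 0.5]]]}}

```text
t: 27.38
ee_pos: [532.9, 358.5, 245.0]
orientation: [2.004, 2.419, 0.001]
ft_force: [0.2, 0.7, 0.2]
width: 44.0
grasp_force: 0.0
```

Emit:
{"method": "step_arm", "body": {"targets": [[[0, 0, 0, 0, 0, 0, 0], [0, 0, 0, 0, 0, 0, 0], [0, 0, 0, 0, 0, 0, 0], [0, 0, 0, 0, 0, 0, 0], [0, 0, 0, 0, 0, 0, 0]]]}}

```text
t: 28.0
ee_pos: [532.7, 358.7, 245.0]
orientation: [2.004, 2.419, 0.001]
ft_force: [-1.3, -0.6, 5.9]
width: 20.6
grasp_force: 30.0
```

```bash
python3 -c "
from h import *
st()"
```

```text
t 28.0 p [532.7 358.7 245. ] yaw_y 0.187 z [ 0.  0. -1.] F [-1.3 -0.6  5.9] w 20.6 g 30.0
```

Emit:
{"method": "step_arm", "body": {"targets": [[[0, 0, 0.6, 0, 0, 0, 0], [0, 0, 0.7, 0, 0, 0, 0], [0, 0, 0.6, 0, 0, 0, 0], [0, 0, 0, 0, 0, 0, 0], [0.345, -0.875, 0, 0, 0, -0.54, 0]]]}}

```text
t: 28.62
ee_pos: [549.0, 316.2, 338.4]
orientation: [-2.045, -2.384, 0.0]
ft_force: [0.8, 0.4, -0.9]
width: 20.9
grasp_force: 30.0
```

Emit:
{"method": "step_arm", "body": {"targets": [[[0.345, -0.875, 0, 0, 0, -0.54, 0], [0.345, -0.875, 0, 0, 0, -0.54, 0], [0.345, -0.875, 0, 0, 0, -0.54, 0], [0.345, -0.875, 0, 0, 0, -0.54, 0], [0, 0, -0.3, 0, 0, 0, 0]]]}}

```text
t: 29.25
ee_pos: [619.7, 137.0, 323.4]
orientation: [2.227, 2.215, 0.0]
ft_force: [-0.2, 0.2, -0.7]
width: 20.8
grasp_force: 30.0
```

Emit:
{"method": "step_arm", "body": {"targets": [[[0, 0, -0.4, 0, 0, 0, 0], [0, 0, -0.2, 0, 0, 0, 0], [0, 0, 0, 0, 0, 0, 0], [0, 0, 0, 0, 0, 0, 0], [0, 0, 0, 0, 0, 0, 0]]]}}

```text
t: 29.88
ee_pos: [619.0, 140.2, 295.1]
orientation: [2.222, 2.22, 0.002]
ft_force: [-0.7, 0.2, -0.7]
width: 20.8
grasp_force: 30.0
```

```bash
python3 -c "
from h import *
st()"
```

```text
t 29.88 p [619.  140.2 295.1] yaw_y -0.001 z [ 0.001  0.    -1.   ] F [-0.7  0.2 -0.7] w 20.8 g 30.0
```

Emit:
{"method": "step_arm", "body": {"targets": [[[0, 0, -0.2, 0, 0, 0, 0], [0, 0, -0.15, 0, 0, 0, 0], [0, 0, -0.1, 0, 0, 0, 0], [0, 0, -0.1, 0, 0, 0, 0], [0, 0, 0, 0, 0, 0, 0]]]}}

```text
t: 30.5
ee_pos: [618.7, 139.8, 266.3]
orientation: [-2.222, -2.22, 0.001]
ft_force: [-0.3, -0.6, -1.9]
width: 21.1
grasp_force: 30.0
```

Emit:
{"method": "step_arm", "body": {"targets": [[[0, 0, -0.15, 0, 0, 0, 0], [0, 0, -0.15, 0, 0, 0, 0], [0, 0, -0.1, 0, 0, 0, 0], [0, 0, -0.06, 0, 0, 0, 0], [0, 0, 0, 0, 0, 0, 0]]]}}

```text
t: 31.12
ee_pos: [618.7, 139.8, 243.6]
orientation: [-2.222, -2.22, 0.001]
ft_force: [-0.8, 0.0, -0.7]
width: 20.7
grasp_force: 30.0
```

Emit:
{"method": "step_arm", "body": {"targets": [[[0, 0, 0, 0, 0, 0, 0.45], [0, 0, 0, 0, 0, 0, 0.45], [0, 0, 0, 0, 0, 0, 0.45], [0, 0, 0.6, 0, 0, 0, 0.4], [0, 0, 0.6, 0, 0, 0, 0.2]]]}}

```text
t: 31.75
ee_pos: [618.7, 139.8, 304.4]
orientation: [-2.222, -2.22, 0.001]
ft_force: [0.5, 0.6, -0.4]
width: 28.6
grasp_force: 0.0
```

Emit:
{"method": "step_arm", "body": {"targets": [[[-0.72, -0.464, 0, 0, 0, 0, 0], [-0.72, -0.464, 0, 0, 0, 0, 0], [-0.72, -0.464, 0, 0, 0, 0, 0], [-0.72, -0.464, 0, 0, 0, 0, 0], [-0.72, -0.464, 0, 0, 0, 0, 0]]]}}

```text
t: 32.38
ee_pos: [437.7, 23.2, 304.2]
orientation: [2.222, 2.22, 0.001]
ft_force: [1.0, -0.2, 0.3]
width: 0.5
grasp_force: 0.0
```

Emit:
{"method": "step_arm", "body": {"targets": [[[0, 0, 0, 0, 0, 0, 0], [0, 0, 0, 0, 0, 0, 0], [0, 0, 0, 0, 0, 0, 0], [0, 0, 0, 0, 0, 0, 0], [0, 0, 0, 0, 0, 0, 0]]]}}

```text
t: 33.0
ee_pos: [439.1, 24.1, 303.8]
orientation: [-2.222, -2.221, 0.0]
ft_force: [0.1, -0.5, -0.7]
width: 0.3
grasp_force: 0.0
```

```bash
python3 - <<'E'
from h import *
o=st()
a=snap('scene','pics/s6.png');b=snap('top','pics/t6.png')
c=cv2.resize(a[120:290,280:500],None,fx=3.6,fy=3.6,interpolation=cv2.INTER_CUBIC)
cv2.imwrite('pics/c11.png',c)
E
```

```text
t 33.0 p [439.1  24.1 303.8] yaw_y -0.001 z [-0.  0. -1.] F [ 0.1 -0.5 -0.7] w 0.3 g 0.0
```

View pics/c11.png

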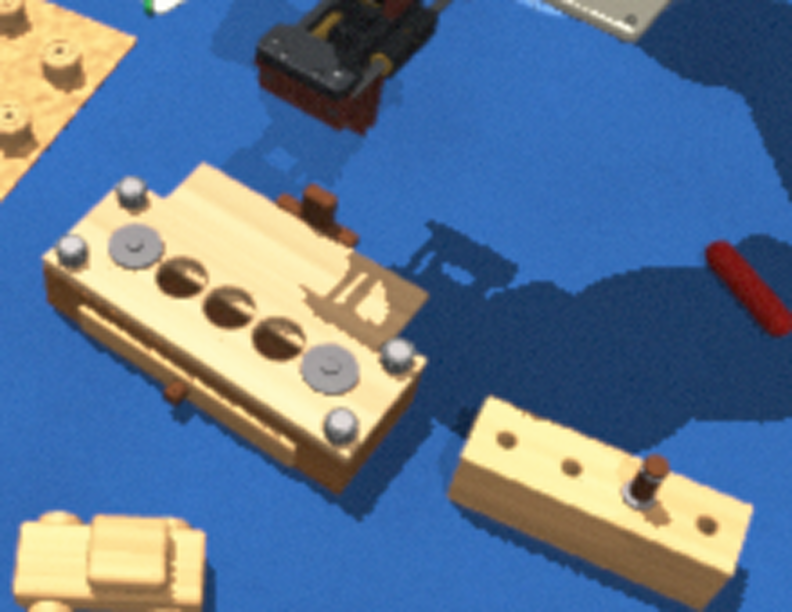

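Emit:
{"method": "step_arm", "body": {"targets": [[[0, -0.03, -0.5, 0, 0, 0, 0], [0, 0, -0.5, 0, 0, 0, 0], [0, 0, -0.4, 0, 0, 0, 0], [0, 0, 0, 0, 0, 0, 0], [0, 0, 0, 0, 0, 0, 0]]]}}

```text
t: 33.72
ee_pos: [439.1, 22.3, 234.3]
orientation: [2.222, 2.22, 0.0]
ft_force: [0.6, -1.1, -0.4]
width: 0.4
grasp_force: 0.0
```

Emit:
{"method": "step_arm", "body": {"targets": [[[0.15, 0, 0, 0, 0, 0, 0], [0.15, 0, 0, 0, 0, 0, 0], [0.15, 0, 0, 0, 0, 0, 0], [0.1, 0, 0, 0, 0, 0, 0], [0, 0, 0, 0, 0, 0, 0]]]}}

```text
t: 34.35
ee_pos: [466.8, 22.3, 233.9]
orientation: [2.222, 2.22, 0.001]
ft_force: [-0.2, -0.3, -0.7]
width: 0.4
grasp_force: 0.0
```

Emit:
{"method": "step_arm", "body": {"targets": [[[0.1, 0, 0, 0, 0, 0, 0], [0.1, 0, 0, 0, 0, 0, 0], [0, 0, 0, 0, 0, 0, 0], [0, 0, 0, 0, 0, 0, 0], [0, 0, 0, 0, 0, 0, 0]]]}}

```text
t: 34.98
ee_pos: [476.5, 22.3, 234.0]
orientation: [2.222, 2.22, 0.001]
ft_force: [0.6, 0.4, 0.0]
width: 0.7
grasp_force: 0.0
```

Emit:
{"method": "step_arm", "body": {"targets": [[[0.1, 0, 0, 0, 0, 0, 0], [0.1, 0, 0, 0, 0, 0, 0], [0, 0, 0, 0, 0, 0, 0], [0, 0, 0, 0, 0, 0, 0], [0, 0, 0, 0, 0, 0, 0]]]}}

```text
t: 35.6
ee_pos: [486.4, 22.3, 234.0]
orientation: [2.222, 2.22, 0.0]
ft_force: [-0.1, -0.6, -0.5]
width: 0.0
grasp_force: 0.0
```

```bash
python3 - <<'E'
from h import *
o=st()
b=snap('top','pics/t7.png'); a=cv2.imread('pics/t6.png')
d=cv2.absdiff(a,b).sum(2)
print(d[240:275,270:355].mean(1).round(0))
# shutter front edge row at col 290 & 340
for c in (285,340): print(b[228:272,c,2],a[228:272,c,2])
E
```

```text
t 35.6 p [486.4  22.3 234. ] yaw_y -0.001 z [ 0. -0. -1.] F [-0.1 -0.6 -0.5] w 0.0 g 0.0
[249. 256. 265. 275. 282. 275. 248. 218. 197. 190. 185. 184. 193. 193.
 181. 163. 141. 119. 111. 109. 107. 106. 104. 105. 114. 155. 201. 229.
 243. 253. 263. 270. 265. 239. 212.]
[141 156 172 187 200 210 216 221 225 227 230 233 236 237 239 240 240 240
 239 238 238 236 235 235 234 233 232 230 229 228 226 225 223 221 219 215
 201 165 124 107 105 102  98  97] [229 202 167 154 156 158 149 129 118 128 142 158 183 210 221 224 223 224
 224 223 221 220 220 219 209 175 150 152 166 178 189 198 207 213 217 221
 224 227 229 232 233 235 237 238]
[213 205 196 191 185 180 181 188 190 191 191 191 191 191 192 190 186 184
 184 183 183 182 182 183 183 184 183 184 183 185 184 182 180 177 177 174
 173 173 171 170 169 168 166 160] [238 238 238 238 231 217 218 231 237 238 238 238 239 239 239 238 238 237
 235 229 218 210 206 206 198 190 189 191 192 193 197 200 201 202 201 201
 201 200 201 203 202 201 201 201]
```

Emit:
{"method": "step_arm", "body": {"targets": [[[0.1, 0, 0, 0, 0, 0, 0], [0.06, 0, 0, 0, 0, 0, 0], [0, 0, 0, 0, 0, 0, 0], [0, 0, 0, 0, 0, 0, 0], [0, 0, 0, 0, 0, 0, 0]]]}}

```text
t: 36.28
ee_pos: [493.1, 22.3, 233.6]
orientation: [-2.22, -2.218, 0.005]
ft_force: [-5.9, 0.5, 4.5]
width: 1.0
grasp_force: 3.4
```

```bash
python3 - <<'E'
from h import *
o=st()
b=snap('scene','pics/s7.png'); a=cv2.imread('pics/s6.png')
# shutter left (−y) corner edge: scan along the board -x direction projected at y=-70,z=42
for y in (-60,-70):
  for im,f in((a,'pics/s6.png'),(b,'pics/s7.png')):
    print(y,[int(im[tuple(np.rint(proj(f,[x,y,42])[::-1]).astype(int))][2]) for x in range(470,540,4)])
E
```

```text
t 36.27 p [493.1  22.3 233.6] yaw_y -0.001 z [-0.004 -0.    -1.   ] F [-5.9  0.5  4.5] w 1.0 g 3.4
-60 [42, 53, 178, 246, 252, 252, 252, 251, 249, 251, 253, 253, 253, 253, 253, 252, 253, 253]
-60 [65, 65, 66, 68, 89, 76, 34, 33, 50, 53, 55, 180, 245, 251, 252, 252, 253, 253]
-70 [50, 52, 96, 243, 252, 251, 251, 251, 249, 250, 253, 253, 253, 253, 253, 253, 253, 253]
-70 [67, 84, 138, 74, 81, 60, 30, 42, 52, 54, 54, 98, 243, 252, 252, 252, 253, 253]
```

Emit:
{"method": "step_arm", "body": {"targets": [[[0.05, 0, 0, 0, 0, 0, 0], [0.03, 0, 0, 0, 0, 0, 0], [0, 0, 0, 0, 0, 0, 0], [0, 0, 0, 0, 0, 0, 0], [0, 0, 0, 0, 0, 0, 0]]]}}

```text
t: 36.95
ee_pos: [494.5, 22.3, 233.1]
orientation: [-2.216, -2.215, 0.014]
ft_force: [-16.6, -0.2, 12.2]
width: 0.8
grasp_force: 8.4
```

Emit:
{"method": "step_arm", "body": {"targets": [[[-0.3, 0, 0, 0, 0, 0, 0], [-0.3, 0, 0.2, 0, 0, 0, 0.3], [0, 0, 0.8, 0, 0, 0, 0.6], [0, 0, 0.8, 0, 0, 0, 0.6], [0, 0, 0, 0, 0, 0, 0.6]]]}}

```text
t: 37.58
ee_pos: [469.1, 22.3, 327.2]
orientation: [2.219, 2.217, 0.008]
ft_force: [-0.1, -1.0, 0.5]
width: 37.0
grasp_force: 0.0
```

```bash
cat >> h.py <<'E'
W=[(572.1,-312.6),(529.8,-241),(498.3,-323.8),(447.8,-257.4),(430.3,-337.5)]
def dot(f,im,p,z=27,r=7):
    u,v=proj(f,[*p,z]); g=cv2.cvtColor(im,cv2.COLOR_BGR2GRAY)
    k=8; x0,y0=int(u)-12,int(v)-12
    c=cv2.resize(g[y0:y0+25,x0:x0+25],None,fx=k,fy=k,interpolation=cv2.INTER_CUBIC).astype(np.float32)
    # dark dot on a bright disc: black-hat with a small kernel
    h=cv2.GaussianBlur(cv2.morphologyEx(c,cv2.MORPH_BLACKHAT,np.ones((21,21),np.uint8)),(9,9),0)
    yy,xx=np.mgrid[:200,:200]; h[np.hypot(xx-100,yy-100)>r*k]=0
    _,m,_,l=cv2.minMaxLoc(h); w=np.where((np.hypot(xx-l[0],yy-l[1])<10),h,0)
    q=((xx*w).sum()/w.sum(),(yy*w).sum()/w.sum())
    return back(f,((q[0]+.5)/k-.5+x0,(q[1]+.5)/k-.5+y0),z)[:2],m
E
python3 - <<'E'
from h import *
o=st()
b=snap('scene','pics/s8.png'); a=snap('top','pics/t8.png')
for i,p in enumerate(W):
    S,m=dot('pics/s8.png',b,p); T,n=dot('pics/t8.png',a,p)
    print(i,S.round(1),T.round(1),((S+T)/2).round(1),m,n)
t0=cv2.imread('pics/top0.png'); d=cv2.absdiff(t0,a).sum(2)[195:300,390:475]; print(d.max(),d.mean())
E
```

```text
t 37.58 p [469.1  22.3 327.2] yaw_y -0.001 z [ 0.007  0.    -1.   ] F [-0.1 -1.   0.5] w 37.0 g 0.0
0 [ 571.2 -314.7] [ 559.4 -302.5] [ 565.3 -308.6] 88.80665588378906 40.50736999511719
1 [ 528.6 -242.9] [ 531.4 -240.5] [ 530.  -241.7] 92.68989562988281 37.76666259765625
2 [ 496.3 -326.3] [ 499.3 -323.6] [ 497.8 -325. ] 69.82646179199219 44.3101806640625
3 [ 447.2 -260.2] [ 449.4 -257.3] [ 448.3 -258.7] 88.67111206054688 45.05030822753906
4 [ 428.5 -340.4] [ 431.4 -337.3] [ 430.  -338.9] 69.37020874023438 42.726409912109375
120 3.788683473389356
```

Emit:
{"method": "step_arm", "body": {"targets": [[[0.205, -0.88, 0, 0, 0, 0, 0.6], [0.205, -0.88, 0, 0, 0, 0, 0.6], [0.205, -0.88, 0, 0, 0, 0, 0.6], [0.205, -0.88, 0, 0, 0, 0, 0.6], [0.205, -0.88, 0, 0, 0, 0, 0.6]]]}}

```text
t: 38.3
ee_pos: [519.2, -199.0, 322.3]
orientation: [-2.221, -2.218, 0.002]
ft_force: [0.1, 0.6, 0.3]
width: 52.5
grasp_force: 0.0
```

Emit:
{"method": "step_arm", "body": {"targets": [[[0.205, -0.88, 0, 0, 0, 0, 0.6], [0, 0, -0.6, 0, 0, 0, 0.6], [0, 0, -0.6, 0, 0, 0, 0.6], [0, 0, 0, 0, 0, 0, 0.6], [0, 0, 0, 0, 0, 0, 0.6]]]}}

```text
t: 38.92
ee_pos: [529.9, -241.6, 263.9]
orientation: [-2.222, -2.22, 0.0]
ft_force: [0.4, 0.5, 0.7]
width: 52.6
grasp_force: 0.0
```

```bash
python3 -c "
from h import *
st()"
```

```text
t 38.92 p [ 529.9 -241.6  263.9] yaw_y -0.001 z [-0.001  0.    -1.   ] F [0.4 0.5 0.7] w 52.6 g 0.0
```

Emit:
{"method": "step_arm", "body": {"targets": [[[0, 0, -0.6, 0, 0, 0, 0.6], [0, 0, -0.5, 0, 0, 0, 0.6], [0, 0, -0.22, 0, 0, 0, 0.6], [0, 0, 0, 0, 0, 0, 0.6], [0, 0, 0, 0, 0, 0, 0]]]}}

```text
t: 39.55
ee_pos: [530.3, -241.9, 199.1]
orientation: [2.221, 2.219, 0.001]
ft_force: [-0.3, -0.3, 1.0]
width: 46.2
grasp_force: 0.0
```

Emit:
{"method": "step_arm", "body": {"targets": [[[0, 0, 0, 0, 0, 0, 0], [0, 0, 0, 0, 0, 0, 0], [0, 0, 0, 0, 0, 0, 0], [0, 0, 0.5, 0, 0, 0, 0], [0, 0, 0.5, 0, 0, 0, 0]]]}}

```text
t: 40.17
ee_pos: [529.6, -241.6, 248.3]
orientation: [-2.222, -2.22, 0.0]
ft_force: [-0.2, 0.3, 0.9]
width: 33.3
grasp_force: 30.0
```

```bash
python3 -c "
from h import *
st()"
```

```text
t 40.17 p [ 529.6 -241.6  248.3] yaw_y -0.001 z [-0.001  0.    -1.   ] F [-0.2  0.3  0.9] w 33.3 g 30.0
```

Emit:
{"method": "step_arm", "body": {"targets": [[[0, 0, 0.6, 0, 0, 0, 0], [0.159, 0.88, 0, 0, 0, 0, 0], [0.159, 0.88, 0, 0, 0, 0, 0], [0.159, 0.88, 0, 0, 0, 0, 0], [0.159, 0.88, 0, 0, 0, 0, 0]]]}}

```text
t: 40.8
ee_pos: [561.7, -64.3, 278.1]
orientation: [2.223, 2.22, 0.0]
ft_force: [0.2, -0.3, -0.3]
width: 32.9
grasp_force: 30.0
```

Emit:
{"method": "step_arm", "body": {"targets": [[[0.159, 0.88, 0, 0, 0, 0, 0], [0.159, 0.88, 0, 0, 0, 0, 0], [0.159, 0.88, 0, 0, 0, 0, 0], [0, 0, 0, 0, 0, 0, 0], [0, 0, -0.3, 0, 0, 0, 0]]]}}

```text
t: 41.42
ee_pos: [585.7, 66.1, 263.3]
orientation: [2.221, 2.22, 0.002]
ft_force: [-0.2, -0.0, 0.5]
width: 33.0
grasp_force: 30.0
```

Emit:
{"method": "step_arm", "body": {"targets": [[[0, 0, 0, 0, 0, 0, 0], [0, 0, 0, 0, 0, 0, 0], [0, 0, -0.1, 0, 0, 0, 0], [0, 0, -0.1, 0, 0, 0, 0], [0, 0, 0, 0, 0, 0, 0]]]}}

```text
t: 42.05
ee_pos: [585.3, 66.2, 252.4]
orientation: [-2.222, -2.22, 0.001]
ft_force: [0.4, -1.3, -0.6]
width: 33.4
grasp_force: 30.0
```

Emit:
{"method": "step_arm", "body": {"targets": [[[0, 0, -0.05, 0, 0, 0, 0], [0, 0, -0.05, 0, 0, 0, 0], [0, 0, -0.1, 0, 0, 0, 0], [0, 0, 0, 0, 0, 0, 0], [0, 0, 0, 0, 0, 0, 0]]]}}

```text
t: 42.68
ee_pos: [585.5, 66.3, 242.9]
orientation: [2.223, 2.22, -0.0]
ft_force: [-0.1, -0.2, 0.0]
width: 33.2
grasp_force: 30.0
```

Emit:
{"method": "step_arm", "body": {"targets": [[[0, 0, 0, 0, 0, 0, 0.5], [0, 0, 0, 0, 0, 0, 0.5], [0, 0, 0, 0, 0, 0, 0.5], [0, 0, 0.5, 0, 0, 0, 0.55], [0, 0, 0.5, 0, 0, 0, 0.55]]]}}

```text
t: 43.3
ee_pos: [585.3, 66.3, 293.2]
orientation: [-2.222, -2.22, 0.001]
ft_force: [0.6, -0.8, 0.5]
width: 48.1
grasp_force: 0.0
```

```bash
cat >> h.py <<'E'
def wh(k,ids):
    b=snap('scene',f'pics/s{k}.png'); a=snap('top',f'pics/t{k}.png')
    for i in ids:
        S,m=dot(f'pics/s{k}.png',b,W[i]); T,n=dot(f'pics/t{k}.png',a,W[i]); print(i,S.round(1),T.round(1),((S+T)/2).round(1),int(m),int(n))
E
python3 - <<'E'
from h import *
st(); wh(9,[0,2,3,4])
E
```

```text
t 43.3 p [585.3  66.3 293.2] yaw_y -0.001 z [-0.001 -0.    -1.   ] F [ 0.6 -0.8  0.5] w 48.1 g 0.0
0 [ 571.2 -314.8] [ 559.1 -303. ] [ 565.2 -308.9] 86 38
2 [ 496.1 -326.2] [ 499.3 -323.6] [ 497.7 -324.9] 71 45
3 [ 472.3 -249.7] [ 462.4 -259.4] [ 467.3 -254.5] 29 20
4 [ 428.3 -340.6] [ 431.4 -337.3] [ 429.9 -339. ] 68 43
```

Emit:
{"method": "step_arm", "body": {"targets": [[[-0.195, -0.869, 0, 0, 0, 0, 0.6], [-0.195, -0.869, 0, 0, 0, 0, 0.6], [-0.195, -0.869, 0, 0, 0, 0, 0.6], [-0.195, -0.869, 0, 0, 0, 0, 0.6], [-0.195, -0.869, 0, 0, 0, 0, 0.6]]]}}

```text
t: 44.02
ee_pos: [536.0, -152.2, 292.1]
orientation: [-2.222, -2.22, 0.001]
ft_force: [1.0, -0.7, -0.4]
width: 52.8
grasp_force: 0.0
```

Emit:
{"method": "step_arm", "body": {"targets": [[[-0.195, -0.869, 0, 0, 0, 0, 0.6], [-0.195, -0.869, 0, 0, 0, 0, 0.6], [-0.195, -0.869, 0, 0, 0, 0, 0.6], [-0.195, -0.869, 0, 0, 0, 0, 0.6], [0, 0, 0, 0, 0, 0, 0.6]]]}}

```text
t: 44.65
ee_pos: [496.8, -327.1, 292.1]
orientation: [2.227, 2.216, -0.0]
ft_force: [0.2, 0.4, 0.9]
width: 52.9
grasp_force: 0.0
```

Emit:
{"method": "step_arm", "body": {"targets": [[[0, 0, -0.6, 0, 0, 0, 0.6], [0, 0, -0.4, 0, 0, 0, 0.6], [0, 0, 0, 0, 0, 0, 0.6], [0, 0, 0, 0, 0, 0, 0.6], [0, 0, 0, 0, 0, 0, 0.6]]]}}

```text
t: 45.28
ee_pos: [498.2, -324.7, 243.8]
orientation: [2.221, 2.22, 0.0]
ft_force: [0.4, -0.7, -0.3]
width: 53.0
grasp_force: 0.0
```

```bash
python3 -c "
from h import *
st(); wh(10,[0,4])"
```

```text
t 45.27 p [ 498.2 -324.7  243.8] yaw_y -0.001 z [ 0.001 -0.001 -1.   ] F [ 0.4 -0.7 -0.3] w 53.0 g 0.0
0 [ 571.2 -314.8] [ 574.  -312.3] [ 572.6 -313.5] 85 33
4 [ 428.1 -340.7] [ 422.  -323.3] [ 425.1 -332. ] 72 36
```

Emit:
{"method": "step_arm", "body": {"targets": [[[0, 0, -0.5, 0, 0, 0, 0.6], [0, 0, -0.39, 0, 0, 0, 0.6], [0, 0, 0, 0, 0, 0, 0.6], [0, 0, 0, 0, 0, 0, 0.6], [0, 0, 0, 0, 0, 0, 0]]]}}

```text
t: 46.0
ee_pos: [498.0, -325.0, 199.1]
orientation: [2.222, 2.219, 0.0]
ft_force: [0.5, 1.2, 0.1]
width: 46.0
grasp_force: 0.0
```

Emit:
{"method": "step_arm", "body": {"targets": [[[0, 0, 0, 0, 0, 0, 0], [0, 0, 0, 0, 0, 0, 0], [0, 0, 0, 0, 0, 0, 0], [0, 0, 0.8, 0, 0, 0, 0], [0, 0, 0.8, 0, 0, 0, 0]]]}}

```text
t: 46.62
ee_pos: [497.4, -324.6, 278.7]
orientation: [-2.221, -2.219, 0.001]
ft_force: [-0.5, -0.6, -0.2]
width: 33.3
grasp_force: 30.0
```

Emit:
{"method": "step_arm", "body": {"targets": [[[0.219, 0.872, 0, 0, 0, 0, 0], [0.219, 0.872, 0, 0, 0, 0, 0], [0.219, 0.872, 0, 0, 0, 0, 0], [0.219, 0.872, 0, 0, 0, 0, 0], [0.219, 0.872, 0, 0, 0, 0, 0]]]}}

```text
t: 47.25
ee_pos: [552.6, -105.3, 278.4]
orientation: [-2.223, -2.22, 0.0]
ft_force: [0.9, -0.8, 0.7]
width: 33.2
grasp_force: 30.0
```

Emit:
{"method": "step_arm", "body": {"targets": [[[0.219, 0.872, 0, 0, 0, 0, 0], [0.219, 0.872, 0, 0, 0, 0, 0], [0.219, 0.872, 0, 0, 0, 0, 0], [0, 0, -0.2, 0, 0, 0, 0], [0, 0, 0, 0, 0, 0, 0]]]}}

```text
t: 47.88
ee_pos: [584.5, 23.8, 267.3]
orientation: [-2.221, -2.22, 0.003]
ft_force: [-0.6, -0.1, -0.1]
width: 33.2
grasp_force: 30.0
```

```bash
python3 -c "
from h import *
st(); wh(11,[0,4])"
```

```text
t 47.88 p [584.5  23.8 267.3] yaw_y -0.0 z [-0.003 -0.    -1.   ] F [-0.6 -0.1 -0.1] w 33.2 g 30.0
0 [ 571.2 -314.8] [ 559.1 -303. ] [ 565.2 -308.9] 88 39
4 [ 428.5 -340.4] [ 431.4 -337.4] [ 430.  -338.9] 68 42
```

Emit:
{"method": "step_arm", "body": {"targets": [[[0, 0, 0, 0, 0, 0, 0], [0.004, 0, -0.15, 0, 0, 0, 0], [0, 0, -0.15, 0, 0, 0, 0], [0, 0, 0, 0, 0, 0, 0], [0, 0, 0, 0, 0, 0, 0]]]}}

```text
t: 48.6
ee_pos: [585.5, 24.0, 253.3]
orientation: [-2.223, -2.22, 0.0]
ft_force: [-0.4, -0.2, 0.2]
width: 33.1
grasp_force: 30.0
```

Emit:
{"method": "step_arm", "body": {"targets": [[[0, 0, -0.05, 0, 0, 0, 0], [0, 0, -0.05, 0, 0, 0, 0], [0, 0, -0.1, 0, 0, 0, 0], [0, 0, 0, 0, 0, 0, 0], [0, 0, 0, 0, 0, 0, 0]]]}}

```text
t: 49.22
ee_pos: [585.5, 24.0, 243.3]
orientation: [-2.223, -2.22, 0.0]
ft_force: [0.4, -0.1, -0.8]
width: 33.2
grasp_force: 30.0
```

Emit:
{"method": "step_arm", "body": {"targets": [[[0, 0, 0, 0, 0, 0, 0.5], [0, 0, 0, 0, 0, 0, 0.5], [0, 0, 0, 0, 0, 0, 0.5], [0, 0, 0.5, 0, 0, 0, 0.55], [0, 0, 0.5, 0, 0, 0, 0.55]]]}}

```text
t: 49.85
ee_pos: [585.4, 24.1, 293.7]
orientation: [-2.222, -2.22, 0.001]
ft_force: [0.7, -0.4, -1.2]
width: 48.1
grasp_force: 0.0
```

Emit:
{"method": "step_arm", "body": {"targets": [[[-0.032, -0.844, 0, 0, 0, 0, 0.6], [-0.032, -0.844, 0, 0, 0, 0, 0.6], [-0.032, -0.844, 0, 0, 0, 0, 0.6], [-0.032, -0.844, 0, 0, 0, 0, 0.6], [-0.032, -0.844, 0, 0, 0, 0, 0.6]]]}}

```text
t: 50.48
ee_pos: [577.3, -188.3, 293.6]
orientation: [2.223, 2.22, 0.0]
ft_force: [0.8, 0.0, 0.0]
width: 52.8
grasp_force: 0.0
```

Emit:
{"method": "step_arm", "body": {"targets": [[[-0.032, -0.844, 0, 0, 0, 0, 0.6], [-0.032, -0.844, 0, 0, 0, 0, 0.6], [-0.032, -0.844, 0, 0, 0, 0, 0.6], [0, 0, -0.5, 0, 0, 0, 0.6], [0, 0, -0.5, 0, 0, 0, 0.6]]]}}

```text
t: 51.1
ee_pos: [572.5, -314.5, 243.1]
orientation: [2.224, 2.218, 0.0]
ft_force: [-0.6, -0.3, 0.2]
width: 52.7
grasp_force: 0.0
```

Emit:
{"method": "step_arm", "body": {"targets": [[[0, 0, 0, 0, 0, 0, 0.6], [0, 0, 0, 0, 0, 0, 0.6], [0, 0, 0, 0, 0, 0, 0.6], [0, 0, 0, 0, 0, 0, 0.6], [0, 0, 0, 0, 0, 0, 0.6]]]}}

```text
t: 51.72
ee_pos: [572.9, -313.5, 244.0]
orientation: [2.222, 2.22, 0.0]
ft_force: [-0.3, -0.3, -0.3]
width: 52.7
grasp_force: 0.0
```

```bash
python3 -c "
from h import *
st(); wh(12,[0])"
```

```text
t 51.73 p [ 572.9 -313.5  244. ] yaw_y -0.001 z [ 0.001 -0.    -1.   ] F [-0.3 -0.3 -0.3] w 52.7 g 0.0
0 [ 571.2 -314.8] [ 559.1 -303. ] [ 565.2 -308.9] 84 37
```

Emit:
{"method": "step_arm", "body": {"targets": [[[0, 0, -0.5, 0, 0, 0, 0.6], [0, 0, -0.39, 0, 0, 0, 0.6], [0, 0, 0, 0, 0, 0, 0.6], [0, 0, 0, 0, 0, 0, 0.6], [0, 0, 0, 0, 0, 0, 0]]]}}

```text
t: 52.45
ee_pos: [573.1, -313.7, 199.7]
orientation: [2.222, 2.219, 0.001]
ft_force: [0.7, -0.4, -0.4]
width: 46.1
grasp_force: 0.0
```

Emit:
{"method": "step_arm", "body": {"targets": [[[0, 0, 0, 0, 0, 0, 0], [0, 0, 0, 0, 0, 0, 0], [0, 0, 0, 0, 0, 0, 0], [0, 0, 0.8, 0, 0, 0, 0], [0, 0, 0.8, 0, 0, 0, 0]]]}}

```text
t: 53.08
ee_pos: [572.5, -313.4, 279.1]
orientation: [-2.222, -2.219, 0.001]
ft_force: [-0.1, 0.1, 0.5]
width: 33.1
grasp_force: 30.0
```

Emit:
{"method": "step_arm", "body": {"targets": [[[0.037, 0.843, 0, 0, 0, 0, 0], [0.037, 0.843, 0, 0, 0, 0, 0], [0.037, 0.843, 0, 0, 0, 0, 0], [0.037, 0.843, 0, 0, 0, 0, 0], [0.037, 0.843, 0, 0, 0, 0, 0]]]}}

```text
t: 53.7
ee_pos: [581.8, -101.4, 278.9]
orientation: [-2.223, -2.22, 0.0]
ft_force: [0.5, -0.5, -0.3]
width: 33.2
grasp_force: 30.0
```

Emit:
{"method": "step_arm", "body": {"targets": [[[0.037, 0.843, 0, 0, 0, 0, 0], [0.037, 0.843, 0, 0, 0, 0, 0], [0, 0, -0.2, 0, 0, 0, 0], [0, 0, 0, 0, 0, 0, 0], [0, 0, 0, 0, 0, 0, 0]]]}}

```text
t: 54.32
ee_pos: [585.6, -19.6, 268.7]
orientation: [-2.224, -2.219, 0.001]
ft_force: [-0.2, 0.5, -0.9]
width: 33.2
grasp_force: 30.0
```

```bash
python3 -c "
from h import *
st()"
```

```text
t 54.33 p [585.6 -19.6 268.7] yaw_y -0.002 z [-0. -0. -1.] F [-0.2  0.5 -0.9] w 33.2 g 30.0
```

Emit:
{"method": "step_arm", "body": {"targets": [[[0, 0, -0.15, 0, 0, 0, 0], [0, 0, -0.15, 0, 0, 0, 0], [0, 0, 0, 0, 0, 0, 0], [0, 0, 0, 0, 0, 0, 0], [0, 0, 0, 0, 0, 0, 0]]]}}

```text
t: 54.95
ee_pos: [585.8, -18.5, 254.1]
orientation: [2.222, 2.22, 0.0]
ft_force: [-1.0, 0.6, -0.0]
width: 32.9
grasp_force: 30.0
```

Emit:
{"method": "step_arm", "body": {"targets": [[[0, 0, -0.05, 0, 0, 0, 0], [0, 0, -0.05, 0, 0, 0, 0], [0, 0, -0.11, 0, 0, 0, 0], [0, 0, 0, 0, 0, 0, 0], [0, 0, 0, 0, 0, 0, 0]]]}}

```text
t: 55.58
ee_pos: [585.7, -18.5, 243.3]
orientation: [-2.223, -2.22, 0.0]
ft_force: [0.6, 0.8, -0.2]
width: 33.0
grasp_force: 30.0
```

Release, lift, back away towards the robot and take the final look.

Emit:
{"method": "step_arm", "body": {"targets": [[[0, 0, 0, 0, 0, 0, 0.5], [0, 0, 0, 0, 0, 0, 0.5], [0, 0, 0, 0, 0, 0, 0.5], [0, 0, 0.5, 0, 0, 0, 0.55], [0, 0, 0.7, 0, 0, 0, 0.55]]]}}

```text
t: 56.2
ee_pos: [585.3, -18.5, 303.2]
orientation: [-2.221, -2.219, 0.002]
ft_force: [-1.2, 0.5, -0.5]
width: 48.5
grasp_force: 0.0
```

Emit:
{"method": "step_arm", "body": {"targets": [[[-0.7, -0.5, 0.5, 0, 0, 0, 0.5], [-0.7, -0.5, 0.5, 0, 0, 0, 0.5], [-0.7, -0.5, 0, 0, 0, 0, 0.5], [0, -0.8, 0, 0, 0, 0, 0.5], [0, -0.8, 0, 0, 0, 0, 0.5]]]}}

```text
t: 56.82
ee_pos: [480.2, -174.5, 354.0]
orientation: [2.222, 2.22, 0.001]
ft_force: [0.3, 0.3, 0.5]
width: 43.6
grasp_force: 0.0
```

Emit:
{"method": "step_arm", "body": {"targets": [[[0, -0.8, 0, 0, 0, 0, 0.5], [0, -0.8, 0, 0, 0, 0, 0.5], [0, -0.8, 0, 0, 0, 0, 0.5], [0, 0, 0, 0, 0, 0, 0.5], [0, 0, 0, 0, 0, 0, 0.5]]]}}

```text
t: 57.45
ee_pos: [480.4, -293.1, 353.2]
orientation: [-2.223, -2.219, -0.0]
ft_force: [-0.2, -0.8, 0.8]
width: 43.8
grasp_force: 0.0
```

```bash
python3 - <<'E'
from h import *
o=st()
a=snap('scene','pics/s13.png');b=snap('top','pics/t13.png')
c=cv2.resize(a[150:290,285:495],None,fx=3.8,fy=3.8,interpolation=cv2.INTER_CUBIC)[:, :400*2]
c=cv2.resize(a[155:265,285:405],(480,440),interpolation=cv2.INTER_CUBIC)
e=cv2.resize(a[215:295,400:500],(300,240),interpolation=cv2.INTER_CUBIC)
d=cv2.resize(b[185:265,250:370],(300,200),interpolation=cv2.INTER_CUBIC)
cv2.imwrite('pics/c14.png',np.hstack([c,np.vstack([e,d])]))
E
```

```text
t 57.45 p [ 480.4 -293.1  353.2] yaw_y -0.002 z [-0.001  0.001 -1.   ] F [-0.2 -0.8  0.8] w 43.8 g 0.0
```

View pics/c14.png

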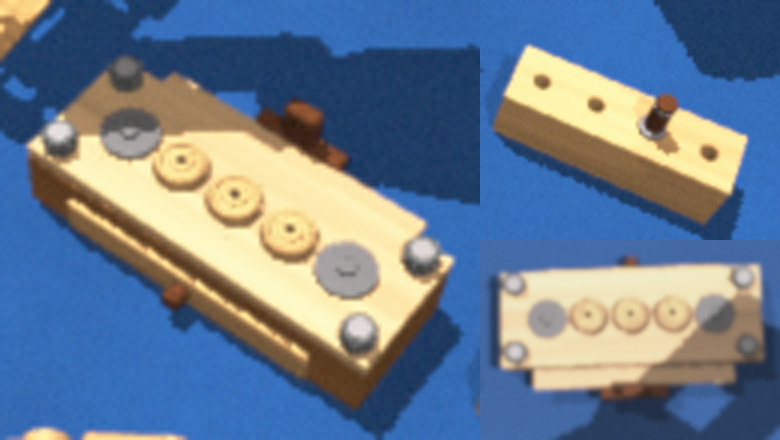

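The final view shows all four bolt heads seated. The three wheels are level in the middle pockets, both plugs are in place, the pin is in the stand and the shutter is in. Next I check the heights using both cameras.

```bash
python3 - <<'E'
from h import *
b=cv2.imread('pics/s13.png'); a=cv2.imread('pics/t13.png')
for p in[(585.8,-18.6),(585.6,23.9),(585.5,66.3)]:
  for z in(66,72):
    S,m=dot('pics/s13.png',b,p,z,4);T,n=dot('pics/t13.png',a,p,z,4);print(z,S.round(1),T.round(1),(T-S).round(1),int(m),int(n))
for y in(70,90,-20): print([int(b[tuple(np.rint(proj('pics/s13.png',[x,y,42])[::-1]).astype(int))][2]) for x in range(490,540,4)])
E
```

```text
66 [586.2 -19.3] [588.9 -17. ] [2.7 2.3] 102 41
72 [589.7 -16.6] [588.2 -17. ] [-1.5 -0.4] 102 41
66 [586.   23.3] [588.6  25.1] [2.6 1.8] 119 43
72 [589.5  25.7] [587.9  24.9] [-1.6 -0.7] 119 43
66 [585.9  66. ] [588.7  68. ] [2.9 1.9] 115 47
72 [589.4  68.1] [588.   67.5] [-1.4 -0.6] 115 47
[29, 25, 34, 25, 28, 37, 182, 252, 253, 253, 253, 253, 253]
[30, 26, 31, 33, 54, 69, 224, 253, 253, 252, 253, 253, 253]
[29, 27, 33, 36, 49, 56, 91, 152, 159, 156, 184, 187, 250]
```

```bash
python3 -c "
from h import *
print(ctrl.close_job())"
```

```text
the job is handed in; nothing more can be done
None
```

The job is handed in at about 57 s of the 210 s allowed, with no verdict returned: all four bolts are in, the pin is back in the stand, the shutter is home against its stop, the three open pockets each hold a wheel, both plugs are in place, and the arm went nowhere near the tape or toy car.

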